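# Load the utensil steriliser, shut it, unlock its start button and start it

### The job

Lay the utensils that lie between the steriliser and the mug flat in the steriliser's open tray - opener and teaspoons one to each long narrow compartment, the peeler in the wide bay, each along its compartment, either way round - and push the tray fully home under the hood. Only then slide the child-lock tab all the way off the start button, press the button right down and keep it down for about a second, and slide the tab fully back over it. The button must never go down while the tray is out, and everything else on the worktop, with the utensils beyond the mug, stays where it is.

Things in the scene. Friction and masses are not known exactly. Their poses are not given: they have to be found in the camera images.
- opener_mid (a point): Bottle opener, 150 mm long (its y), 37 wide at the metal head, 12 thick; may be absent (None). Point: its middle, half-way up (6 mm above what it lies on). The flat handle, 20 wide and 11 thick, runs from 20 mm on the -y side of the point to 75 mm on its +y side; head at the -y end. Balances 15 mm to +y. Starts on the worktop left of the steriliser, lying roughly along world x.
- peeler_mid (a point): Y-shaped peeler, 152 mm long (its y), 61 wide at the blade, 13 thick; may be absent (None). Point: its middle, half-way up (6.5 mm above what it lies on). The black handle, 22 wide and 13 thick, runs from 26 mm on the -y side of the point to 76 mm on its +y side; blade at the -y end. Balances about 15 mm to +y. Starts like the opener.
- teaspoon_1_mid (a point): Teaspoon, 130 mm long (its x), 27 mm wide at the bowl, 11 mm high over all; may be absent (None). The point is the middle of its length, half-way up (5.5 mm above what it lies on); bowl at the +x end. About 12 to 20 mm wide to grip at the middle. It starts like the opener.
- teaspoon_2_mid (a point): A second teaspoon, the same; may be absent (None).
- lane_0 (a point): Centre of the floor of the narrow compartment nearest the robot: 52 mm wide (x), 168 long (y). The steel tray measures 172 (x) by 252 (y), its floor 13 mm above the worktop, walls and dividers 16 mm high and 4 thick; over the middle 80 mm of these compartments the dividers are missing and the front and back walls only 3 mm high. Axes: x into the hood, y left, z up (within 0.06 rad of the world's).
- lane_1 (a point): Centre of the floor of the middle narrow compartment, 56 mm farther in x; same size and axes. All these points move with the tray.
- lane_2 (a point): Centre of the floor of the narrow compartment nearest the hood, same axes. With the tray out, the hood's front edge is at least 35 mm beyond this line; the hood is 69 mm high.
- wide_bay (a point): Centre of the floor of the wide bay at the tray's left end: 72 mm wide (y) and 164 mm long (x), unbroken walls 16 mm high, same axes. The peeler goes here.
- tray (a joint): How far the tray is out of the hood, m: 0 = fully home, 0.186 = fully out. It starts 0.177 to 0.186 out and slides with about 2 N.
- tray_pull (a point): Grip point of the tray's pull: an upright grey fin on the front wall, 12 mm thick (y), 24 mm deep (x), its top 12 mm above this point and 43 mm above the worktop; open space of 35 mm and more on both sides of it. Steriliser axes. It can be pinched from above across y.
- lock_tab (a joint): Child-lock tab, m: 0 = covering the start button (start), 0.055 = slid fully aside, away from the robot along the steriliser's +x. It stays where it is left; about 2 N moves it.
- tab_grip (a point): Middle of the tab's upright thumb fin, 12 mm thick (x), 30 mm wide (y), its top 9 mm above this point and its foot 9 mm below, standing on the tab's flat plate (46 x 50 mm, at 57 mm above the worktop). The tab runs on top of the console, a white block 200 x 56 x 40 mm right of the tray. Steriliser axes. Can be pinched across x or pushed from either side.
- start_button (a joint): Start button, m: 0 = up, 0.007 = fully down. A spring pushes it up again, about 5 N for the whole stroke.
- button_top (a point): Centre of the top of the round grey start button (diameter 30 mm), 50 mm above the worktop, 10 mm above the console's top. The tab's plate is over it until slid aside; then the plate's edge is 32 mm from its centre.
- tea_light: Bystander, leave it alone: tea light in a metal cup, 38 mm across, 15 mm high, beyond the utensils. Origin under its centre.
- salt_shaker: Bystander: glass salt shaker 44 mm across, 90 mm high, at the back. Origin under its centre.
- lime: Bystander: a lime, 50 mm long, at the back.
- mug: Bystander: pale mug 84 mm across, 91 mm high, on the far left. Origin near its underside.

How it is judged (in metres and radians):
On the way, in this order (a step that is already met when the one before it is completed fails the run):
1. every utensil present lies flat in its compartment and the tray is fully home, the tab still over the button (x of opener_mid in the frame of lane_1 between -0.076 and 0.076 m and y of opener_mid in the frame of lane_1 between -0.02 and 0.02 m and z of opener_mid in the frame of lane_1 between 0 and 0.011 m and angle between the z axis of each of opener_mid, teaspoon_1_mid, teaspoon_2_mid and the z axis of lane_1, either way round below 0.15 rad and angle between the y axis of opener_mid and the y axis of lane_1, either way round below 0.3 rad and x of teaspoon_1_mid in the frame of lane_1 between -0.076 and 0.076 m and y of teaspoon_1_mid in the frame of lane_1 between -0.03 and 0.03 m and z of teaspoon_1_mid in the frame of lane_1 between 0 and 0.011 m and angle between the x axis of each of teaspoon_1_mid, teaspoon_2_mid and the y axis of lane_1, either way round below 0.3 rad and x of teaspoon_2_mid in the frame of lane_1 between -0.076 and 0.076 m and y of teaspoon_2_mid in the frame of lane_1 between -0.03 and 0.03 m and z of teaspoon_2_mid in the frame of lane_1 between 0 and 0.011 m and x of peeler_mid in the frame of wide_bay between -0.02 and 0.02 m and y of peeler_mid in the frame of wide_bay between -0.027 and 0.027 m and z of peeler_mid in the frame of wide_bay between 0 and 0.0125 m and angle between the z axis of peeler_mid and the z axis of wide_bay, either way round below 0.15 rad and angle between the y axis of peeler_mid and the x axis of wide_bay, either way round below 0.3 rad and horizontal distance between teaspoon_1_mid and teaspoon_2_mid above 0.025 m and horizontal distance between each of teaspoon_1_mid, teaspoon_2_mid and opener_mid above 0.025 m and value of joint tray below 0.008 m and value of joint lock_tab below 0.02 m), for 0.2 s.
2. the child-lock tab is slid fully aside, the tray home (value of joint tray below 0.008 m and value of joint lock_tab above 0.048 m), for 0.2 s.
3. the start button is held right down, the tray home (value of joint tray below 0.008 m and value of joint start_button above 0.0055 m), for 0.4 s.
At the end, for the whole second after the job is handed in: Every utensil present lies flat (within 0.15 rad) on the floor of its compartment and along it, no two in one; the tray is within 8 mm of fully home; the button is up; the lock tab is back over it to within 6 mm; everything is released and at rest (x of opener_mid in the frame of lane_1 between -0.076 and 0.076 m and y of opener_mid in the frame of lane_1 between -0.02 and 0.02 m and z of opener_mid in the frame of lane_1 between 0 and 0.011 m and angle between the z axis of each of opener_mid, teaspoon_1_mid, teaspoon_2_mid and the z axis of lane_1, either way round below 0.15 rad and angle between the y axis of opener_mid and the y axis of lane_1, either way round below 0.3 rad and x of teaspoon_1_mid in the frame of lane_1 between -0.076 and 0.076 m and y of teaspoon_1_mid in the frame of lane_1 between -0.03 and 0.03 m and z of teaspoon_1_mid in the frame of lane_1 between 0 and 0.011 m and angle between the x axis of each of teaspoon_1_mid, teaspoon_2_mid and the y axis of lane_1, either way round below 0.3 rad and x of teaspoon_2_mid in the frame of lane_1 between -0.076 and 0.076 m and y of teaspoon_2_mid in the frame of lane_1 between -0.03 and 0.03 m and z of teaspoon_2_mid in the frame of lane_1 between 0 and 0.011 m and x of peeler_mid in the frame of wide_bay between -0.02 and 0.02 m and y of peeler_mid in the frame of wide_bay between -0.027 and 0.027 m and z of peeler_mid in the frame of wide_bay between 0 and 0.0125 m and angle between the z axis of peeler_mid and the z axis of wide_bay, either way round below 0.15 rad and angle between the y axis of peeler_mid and the x axis of wide_bay, either way round below 0.3 rad and horizontal distance between teaspoon_1_mid and teaspoon_2_mid above 0.025 m and horizontal distance between each of teaspoon_1_mid, teaspoon_2_mid and opener_mid above 0.025 m and value of joint tray below 0.008 m and value of joint lock_tab below 0.006 m and value of joint start_button below 0.002 m and linear speed of each of opener, peeler, teaspoon_1, teaspoon_2 below 0.02 m/s); the robot touches nothing.
It fails at once if the start button goes down while the tray is out of the hood (value of joint start_button above 0.005 m and value of joint tray above 0.02 m).
It fails at once if the tea light is shifted by more than 40 mm (distance of tea_light from where it was at the start of the episode above 0.04 m).
It fails at once if the salt shaker is shifted by more than 40 mm (distance of salt_shaker from where it was at the start of the episode above 0.04 m).
It fails at once if the lime is shifted by more than 40 mm (distance of lime from where it was at the start of the episode above 0.04 m).
It fails at once if the mug is shifted by more than 40 mm (distance of mug from where it was at the start of the episode above 0.04 m).
Of opener, peeler, teaspoon_1, teaspoon_2 only 3 to 4 are there at a start; the rules pass over those that are not, and their reading is None.
At some moment in a run one of opener, peeler, teaspoon_1, teaspoon_2 may be knocked a few centimetres aside while the robot is not near it.
Once in a run the grip may slacken for a moment while it holds something.
It also fails if it takes over 200 s, if anything falls off the work surface, if the arm or the gripper's body presses on something with over 40 N, if the wrist force passes 120 N, or if a joint passes its speed limit or range.

### The arm

A 6-joint arm with a two-finger parallel gripper is mounted at the origin on a cart in front of the work surface, level with it; the furniture and walls round the work are solid. World frame = base frame: x ahead of the robot, y to its left, z up, the work surface at z = 0. Lengths are in m, angles in degrees, forces in N, time in s.
With the tool pointing down it reaches from about 0.4 to 0.825 m from the base axis. Payload 7 kg.
Tool frame: the origin (TCP) lies at the very end of the fingers, on their centre line; the grasp point (between the pads) lies 19 mm behind it; z points along the fingers, y is the line along which they close (so a half turn about z gives the same grasp; the last joint's range is limited). The gripper opens to 88 mm and grips with 3 to 60 N. Pads are 19 mm wide; open, the fingers measure 130 mm over their backs; the gripper's body (78 mm by 193 mm) begins 47 mm behind the grasp point.
Start: joints at [-58.264, 20.546, 0.682, 0, -70.136, -16.507], TCP at [0.177, -0.651, 0.227] pointing down, gripper open.
Joint ranges: [-176.03, 176.03], [-82.01, 121.73], [-58.28, 71.71], [-173.87, 95.51], [-174.79, -0.11], [-173.66, 173.66]. Speed limits (degrees/s): [136.94, 136.94, 172.46, 180, 180, 180].

### API

Orientations are given as [roll, pitch, yaw] about the fixed x, y, z axes, in that order (R = Rz(yaw) Ry(pitch) Rx(roll)).
In Python, from plant import ctrl, viewer gives the robot as it stands.
- The arm moves only by the tool servo_tool, never from a script. Its argument "rows" is a list of rows, each a list of 6 numbers: the shift along the world's x, y, z in mm, then the turn, a rotation vector about the world's x, y, z in degrees. A call has 1 to 5 rows; each row shifts and turns the commanded pose from where the row before left it; what a row does not reach is not made up. A row lasts 1/12 s, in which the tool goes at most 41.7 mm and 7.16 degrees, less where a joint would pass 70% of its speed; a pose out of reach is approached as far as the arm can. A call is refused whole if a number of a shift passes 41.7 or a number of a turn 7.16, either way. A call with a gripper value outside its range is refused whole. "fingers" is the finger opening in mm, from 0 to 87.6, set as the call begins (left out, the last holds). The fingers move at their own pace and stop on an object; the grip force is fixed at half the most. Time passes only in rows, so rows that do not move let the fingers close. It gives the time, the measured TCP pose, the force and the opening at its end, in the units of the state.
- ctrl.get_obs(): the state, without advancing time (a new reading comes with each control period).
- viewer.snapshot(name): name is "side" or "top"; returns (picture, depth): 420x560x3 uint8, red, green, blue; 420x560 float32, m along the optical axis (not along the pixel's ray), 0 where there is no reading.
- viewer.calibration(name): a dict with "fx", "fy", "cx", "cy" (pixels), "origin" and "rotation" of the camera in the world. Camera axes: x right, y up, looking along -z (the intrinsics and any distortion apply to the point x, -y, -z); pixel columns grow to the right and rows downward; lengths in m; the calibration is good to about 2 mm. A picture is of the moment at which its call begins. calibration takes no time and is no camera call.
- ctrl.close_job(): hands the job in, once; it reports no verdict.
The state is a dict: "clock": time; "joint_pos": joint angles; "qvel": joint speeds; "tau": joint torques, N m; "tool_pos": TCP position; "orientation": TCP orientation; "force": force on the tool from outside, world axes, zero at the start; "moment": the same for the moment, N m; "opening": finger opening in m.
Only numpy, scipy, OpenCV 4.12 (cv2) and the standard library are available. Lean on these libraries where they do the work, as an engineer would, in place of code of your own. Each camera call takes 0.05 s, during which the arm holds its last target. There are 200 camera calls.

## Working session

There is one attempt and no reset: what is moved stays moved. The work goes in short steps, Python scripts to look and compute and a tool call to move; the robot and the scene stay as the last step left them, time stands still between calls to the robot, and variables do not carry over. Pictures are saved under pics/ and viewed, on a budget of 14 in all, crops included, one or two more only if the job needs it, and the job is handed in when it is done.

Besides the shell and the picture viewer there is one more tool, called after ">>>" as name([rows], argument=value, ...), one row to a line, values as JSON. servo_tool: Moves the arm, as the interface text tells. Its arguments: {"type":"object","properties":{"rows":{"type":"array","items":{"type":"array","items":{"type":"number"}}},"fingers":{"type":"number"}},"required":["rows"]}

```bash
ls; mkdir -p pics; cat > h.py <<'E'
import numpy as np, cv2
from plant import ctrl, viewer
def snap(n, f=None):
    im,d=viewer.snapshot(n); im=np.array(im)
    if f: cv2.imwrite('pics/'+f, im[:,:,::-1])
    return im,np.array(d)
def pts(n,d):
    c=viewer.calibration(n); v,u=np.mgrid[:d.shape[0],:d.shape[1]]
    P=np.stack([(u-c['cx'])/c['fx']*d, -(v-c['cy'])/c['fy']*d, -d],-1)
    return P@np.array(c['rotation']).T+np.array(c['origin'])
def ray(n,u,v,z):
    c=viewer.calibration(n); R=np.array(c['rotation']);o=np.array(c['origin'])
    r=R@np.array([(u-c['cx'])/c['fx'],-(v-c['cy'])/c['fy'],-1]); return o+r*(z-o[2])/r[2]
E
python3 - <<'E'
from h import *
for n in ('top','side'):
    im,d=snap(n,n+'0.png'); c=viewer.calibration(n); print(n,c)
    np.savez(n+'0.npz',im=im,d=d)
print(ctrl.get_obs())
E
```

```text
pics
top {'fx': 428.84640658668326, 'fy': 428.84640658668326, 'cx': 289.1779714281471, 'cy': 207.53595735280342, 'origin': array([0.52565796, 0.28083844, 1.0565719 ]), 'rotation': array([  5.00620897,   0.7293421 , -90.11501483])}
side {'fx': 465.8692775874163, 'fy': 465.8692775874163, 'cx': 291.13995627959906, 'cy': 210.86426688483297, 'origin': array([0.30137375, 1.27172786, 0.92821825]), 'rotation': array([  50.24671463,    0.3109844 , -162.94625586])}
{'clock': 0.1, 'joint_pos': array([-5.82643494e+01,  2.05857951e+01,  6.40030465e-01, -1.71577692e-02,
       -7.01366300e+01, -1.65055894e+01]), 'qvel': array([-0.0215125 ,  0.02192732,  0.12111127,  0.06143884,  0.07680422,
        0.02494133]), 'tau': array([-6.38040674e-04, -5.84164345e+01,  2.93754065e+01,  7.01557070e+00,
        1.01825219e-02, -5.01000056e-05]), 'tool_pos': array([ 0.17716225, -0.650887  ,  0.2257432 ]), 'orientation': array([ 1.79916418e+02, -7.94531620e-03, -1.64775774e+02]), 'force': array([ 0.00212951, -0.19801562, -0.90907274]), 'moment': array([-0.02620249, -0.01477311, -0.04374495]), 'opening': 0.08757069206508199}
```

View pics/top0.png

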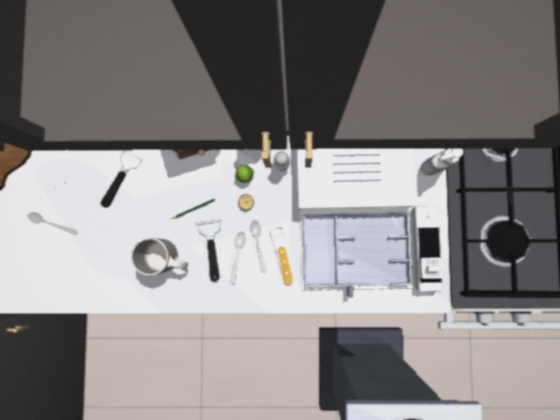

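View pics/side0.png

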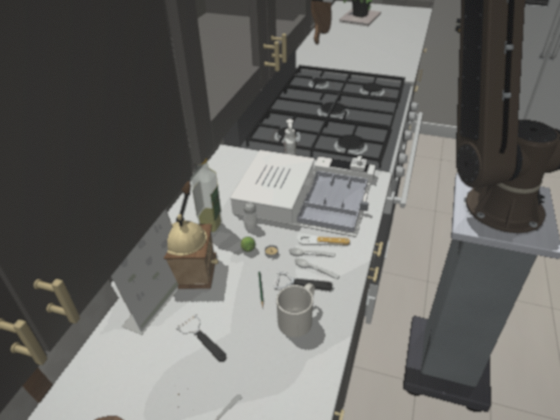

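```bash
cat >> h.py <<'E'
from scipy.spatial.transform import Rotation as Rn
_cal={}
class V:
    pass
def cal(n):
    if n not in _cal:
        c=dict(viewer.calibration(n)); c['rotation']=Rn.from_euler('xyz',c['rotation'],degrees=True).as_matrix(); _cal[n]=c
    return _cal[n]
def pts(n,d):
    c=cal(n); v,u=np.mgrid[:d.shape[0],:d.shape[1]]
    P=np.stack([(u-c['cx'])/c['fx']*d, -(v-c['cy'])/c['fy']*d, -d],-1)
    return P@c['rotation'].T+c['origin']
def ray(n,u,v,z):
    c=cal(n);o=c['origin']
    r=c['rotation']@np.array([(u-c['cx'])/c['fx'],-(v-c['cy'])/c['fy'],-1]); return o+r*(z-o[2])/r[2]
def ortho(n,im,z,x0,x1,y0,y1,s):
    # rectified view onto plane z; rows: x down from x1, cols: y from y1 to y0 ; s px/m
    W=int((y1-y0)*s);H=int((x1-x0)*s)
    c=cal(n); r,q=np.mgrid[:H,:W]
    P=np.stack([x1-r/s,y1-q/s,0*r+z],-1)-c['origin']; P=P@c['rotation']
    u=c['cx']+c['fx']*P[...,0]/-P[...,2]; v=c['cy']-c['fy']*P[...,1]/-P[...,2]
    return cv2.remap(im,u.astype(np.float32),v.astype(np.float32),cv2.INTER_CUBIC)
E
python3 - <<'E'
from h import *
for n in('top','side'):
    f=np.load(n+'0.npz'); P=pts(n,f['d'])
    if n=='top':
        for u,v in [(200,190),(120,280),(330,165),(360,190),(320,250),(375,250),(410,100),(400,140),(200,140),(430,250),(348,291),(281,159),(245,174),(246,202),(155,257)]: print(u,v,P[v,u].round(3))
    else:
        for u,v in [(240,350),(270,185),(330,200),(290,310)]: print(u,v,P[v,u].round(3))
f=np.load('top0.npz'); o=ortho('top',f['im'],0.01,.32,.62,-.12,.56,1150)
cv2.imwrite('pics/o0.png',o[:,:,::-1]); print(o.shape)
E
```

```text
200 190 [0.662 0.515 0.003]
120 280 [ 0.441  0.709 -0.001]
330 165 [0.711 0.198 0.071]
360 190 [0.652 0.129 0.07 ]
320 250 [0.514 0.22  0.015]
375 250 [0.513 0.087 0.012]
410 100 [0.723 0.122 0.482]
400 140 [0.66  0.145 0.513]
200 140 [0.66  0.402 0.518]
430 250 [ 0.514 -0.036  0.043]
348 291 [0.419 0.157 0.041]
281 159 [0.721 0.311 0.092]
245 174 [0.695 0.399 0.044]
246 202 [0.631 0.4   0.01 ]
155 257 [0.498 0.62  0.012]
240 350 [ 0.6    0.717 -0.001]
270 185 [0.706 0.191 0.074]
330 200 [0.526 0.138 0.016]
290 310 [0.521 0.584 0.012]
(345, 782, 3)
```

View pics/o0.png

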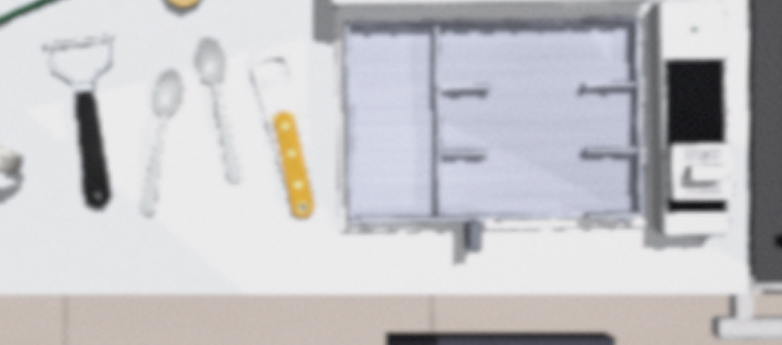

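```bash
cat >> h.py <<'E'
S=2000; BX=(.38,.62); BY=(.27,.56)
def rect(mask,lo,hi,x1,y1,s=S):
    cs,_=cv2.findContours(mask.astype(np.uint8),cv2.RETR_EXTERNAL,cv2.CHAIN_APPROX_NONE); out=[]
    for c in cs:
        a=cv2.contourArea(c)/s/s*1e6
        if not lo<a<hi: continue
        (u,v),(w,h),ang=cv2.minAreaRect(c); b=cv2.boxPoints(((u,v),(w,h),ang))
        e=b[1]-b[0] if np.linalg.norm(b[1]-b[0])>np.linalg.norm(b[2]-b[1]) else b[2]-b[1]
        d=np.array([-e[1],-e[0]]); d=d*np.sign(d[0]) if abs(d[0])>1e-9 else d
        out.append(dict(c=(round(x1-v/s,4),round(y1-u/s,4)),L=round(max(w,h)/s*1e3),W=round(min(w,h)/s*1e3),
          ang=round(float(np.degrees(np.arctan2(d[1],d[0]))),1),area=round(a)))
    return out
def utens(im,n='top',save=None,BX=BX,BY=BY):
    o=ortho(n,im,.007,*BX,*BY,S); hsv=cv2.cvtColor(o,cv2.COLOR_RGB2HSV); V=hsv[...,2].astype(int)
    y=(hsv[...,1]>120)&(abs(hsv[...,0].astype(int)-22)<10)&(V>90)
    k=V<60
    sm=cv2.GaussianBlur(V.astype(np.float32),(0,0),2); bg=cv2.medianBlur(V.astype(np.uint8),151)
    g=cv2.morphologyEx((abs(sm-bg)>8).astype(np.uint8),cv2.MORPH_CLOSE,np.ones((9,9)))
    if save: cv2.imwrite('pics/'+save,np.vstack([o[:,:,::-1],np.repeat(g[...,None]*255,3,2)])[::2,::2])
    print('opener handle',rect(y,600,4000,BX[1],BY[1])); print('black',rect(k,600,4000,BX[1],BY[1]))
    print('grey',*rect(g,250,9000,BX[1],BY[1]),sep='\n  ')
E
python3 - <<'E'
from h import *
f=np.load('top0.npz'); im=f['im']; utens(im,save='u0.png')
P=pts('top',f['d'])
# tray floor
o=ortho('top',im,.013,.38,.64,.0,.30,S); hsv=cv2.cvtColor(o,cv2.COLOR_RGB2HSV)
m=cv2.morphologyEx(((hsv[...,1]>20)&(abs(hsv[...,0].astype(int)-117)<14)&(hsv[...,2]>150)).astype(np.uint8),cv2.MORPH_OPEN,np.ones((5,5)))
print('floor hue',hsv[250,300],rect(m,1000,1e6,.64,.30))
# console top & tab
z=P[...,2]; reg=(P[...,0]>.38)&(P[...,0]<.66)&(P[...,1]<.02)&(P[...,1]>-.09)
def st(mk,l): q=P[mk]; print(l,len(q),q.min(0).round(3),q.max(0).round(3),np.median(q,0).round(3)) if len(q) else print(l,0)
st(reg&(abs(z-.04)<.006),'console'); st(reg&(abs(z-.057)<.005),'plate'); st(reg&(z>.065)&(z<.085),'fin')
reg=(P[...,0]>.38)&(P[...,0]<.44)&(P[...,1]>.1)&(P[...,1]<.22); st(reg&(z>.033),'pull')
st((P[...,0]>.55)&(P[...,0]<.8)&(abs(P[...,1]-.13)<.1)&(abs(z-.069)<.006),'hood')
E
```

```text
opener handle [{'c': (0.477, 0.3047), 'L': 91, 'W': 18, 'ang': 11.3, 'area': 1352}]
black [{'c': (0.4896, 0.4827), 'L': 97, 'W': 17, 'ang': 9.2, 'area': 1258}]
grey
  {'c': (0.4672, 0.5493), 'L': 52, 'W': 22, 'ang': 0.0, 'area': 875}
  {'c': (0.4744, 0.3077), 'L': 99, 'W': 29, 'ang': 16.4, 'area': 2130}
  {'c': (0.4958, 0.4212), 'L': 135, 'W': 29, 'ang': -8.1, 'area': 2136}
  {'c': (0.5235, 0.3731), 'L': 134, 'W': 31, 'ang': 7.2, 'area': 2207}
  {'c': (0.5113, 0.4843), 'L': 157, 'W': 67, 'ang': 7.1, 'area': 5722}
  {'c': (0.5993, 0.281), 'L': 41, 'W': 21, 'ang': 0.0, 'area': 792}
  {'c': (0.612, 0.4023), 'L': 40, 'W': 16, 'ang': -90.0, 'area': 454}
  {'c': (0.6145, 0.5344), 'L': 64, 'W': 17, 'ang': -66.0, 'area': 625}
floor hue [116  24 213] [{'c': (0.5114, 0.1313), 'L': 255, 'W': 167, 'ang': -89.3, 'area': 35721}]
console 1612 [ 0.418 -0.063  0.034] [0.618 0.01  0.046] [ 0.539 -0.032  0.041]
plate 374 [ 0.452 -0.061  0.052] [ 0.496 -0.01   0.062] [ 0.477 -0.034  0.058]
fin 254 [ 0.469 -0.051  0.066] [0.659 0.02  0.079] [0.629 0.004 0.071]
pull 65 [0.407 0.145 0.034] [0.432 0.184 0.047] [0.419 0.152 0.043]
hood 5014 [0.613 0.03  0.063] [0.75  0.229 0.075] [0.68  0.131 0.07 ]
```

View pics/u0.png

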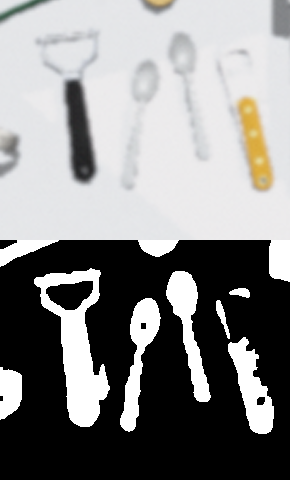

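>>> servo_tool([
  [23.5, 29.5, 0, 0, 0, 0],
  [23.5, 29.5, 0, 0, 0, 0],
  [23.5, 29.5, 0, 0, 0, 0],
  [23.5, 29.5, 0, 0, 0, 0],
  [23.5, 29.5, 0, 0, 0, 0],
], fingers=32)

```text
clock: 0.52
tool_pos: [0.2953, -0.5022, 0.2261]
orientation: [180.0, -0.0, -164.8]
force: [0.9, 0.2, 0.1]
opening: 0.0597
```

>>> servo_tool([
  [23.5, 29.5, 0, 0, 0, 0],
  [23.5, 29.5, 0, 0, 0, 0],
  [23.5, 29.5, 0, 0, 0, 0],
  [23.5, 29.5, 0, 0, 0, 0],
  [23.5, 29.5, 0, 0, 0, 0],
])

```text
clock: 0.93
tool_pos: [0.4129, -0.3545, 0.2265]
orientation: [180.0, -0.0, -164.8]
force: [0.4, -0.5, -0.3]
opening: 0.0329
```

>>> servo_tool([
  [23.5, 29.5, 0, 0, 0, 0],
  [23.5, 29.5, 0, 0, 0, 0],
  [2, 33.5, -5, 0, 0, 0],
  [2, 33.5, -5, 0, 0, 0],
  [2, 33.5, -5, 0, 0, 0],
])

```text
clock: 1.35
tool_pos: [0.4652, -0.1951, 0.2109]
orientation: [180.0, -0.0, -164.8]
force: [0.5, 0.1, -0.6]
opening: 0.0321
```

>>> servo_tool([
  [2, 33.5, -5, 0, 0, 0],
  [2, 33.5, -5, 0, 0, 0],
  [2, 33.5, -5, 0, 0, 0],
  [2, 33.5, -5, 0, 0, 0],
  [2, 33.5, -5, 0, 0, 0],
])

```text
clock: 1.77
tool_pos: [0.4748, -0.0277, 0.1863]
orientation: [180.0, 0.0, -164.8]
force: [0.3, -1.1, 0.2]
opening: 0.0318
```

>>> servo_tool([
  [2, 33.5, -5, 0, 0, -1.3],
  [2, 33.5, -5, 0, 0, -1.3],
  [2, 33.5, -5, 0, 0, -1.3],
  [2, 33.5, -5, 0, 0, 0],
  [2, 33.5, -5, 0, 0, 0],
])

```text
clock: 2.18
tool_pos: [0.4848, 0.1399, 0.1613]
orientation: [180.0, -0.0, -168.7]
force: [0.8, -0.1, 0.6]
opening: 0.032
```

>>> servo_tool([
  [0, 33.5, -5, 0, 0, 0],
  [0, 33.5, -5, 0, 0, 0],
  [0, 33.5, -5, 0, 0, 0],
  [0, 0, 0, 0, 0, 0],
  [0, 0, 0, 0, 0, 0],
])

```text
clock: 2.6
tool_pos: [0.4847, 0.24, 0.1456]
orientation: [-179.9, -0.1, -168.5]
force: [0.7, -0.3, -0.5]
opening: 0.0318
```

```bash
python3 - <<'E'
from h import *
o=ctrl.get_obs(); print(o['clock'],o['tool_pos'],o['orientation'],o['opening'],o['force'])
im,d=snap('top'); cv2.imwrite('pics/t1.png',cv2.resize(im[130:330,180:460,::-1],None,fx=2.8,fy=2.8,interpolation=cv2.INTER_CUBIC))
np.savez('t1.npz',im=im,d=d)
# tray profiles from first picture
f=np.load('top0.npz'); g=cv2.cvtColor(f['im'],cv2.COLOR_RGB2GRAY)
for z in (.013,.029):
  o=ortho('top',g,z,.40,.62,-.02,.28,1000).astype(float)
  print(z,'y prof (lane mid, x .50-.53)',)
  p=o[90:120].mean(0); print([(round(.28-i/1000,3),int(p[i])) for i in range(300) if (i<35 or 80<i<110 or i>255)and i%2==0])
  p=o[:,35:85].mean(1); print('x prof bay',[(round(.62-i/1000,3),int(p[i])) for i in range(220) if (i<50 or i>160) and i%2==0])
E
```

```text
2.6 [0.48471946 0.24003197 0.14561613] [-1.79948685e+02 -8.65840995e-02 -1.68534935e+02] 0.031796986018830346 [ 0.66145824 -0.31096292 -0.46450342]
0.013 y prof (lane mid, x .50-.53)
[(0.28, 229), (0.278, 229), (0.276, 229), (0.274, 229), (0.272, 229), (0.27, 227), (0.268, 224), (0.266, 218), (0.264, 206), (0.262, 184), (0.26, 168), (0.258, 171), (0.256, 186), (0.254, 195), (0.252, 203), (0.25, 209), (0.248, 213), (0.246, 213), (0.198, 205), (0.196, 205), (0.194, 204), (0.192, 204), (0.19, 201), (0.188, 191), (0.186, 171), (0.184, 145), (0.182, 146), (0.18, 169), (0.178, 192), (0.176, 198), (0.174, 203), (0.172, 205), (0.024, 198), (0.022, 198), (0.02, 198), (0.018, 196), (0.016, 184), (0.014, 158), (0.012, 127), (0.01, 111), (0.008, 129), (0.006, 162), (0.004, 176), (0.002, 163), (0.0, 140), (-0.002, 127), (-0.004, 117), (-0.006, 108), (-0.008, 100), (-0.01, 103), (-0.012, 119), (-0.014, 143), (-0.016, 153), (-0.018, 128)]
x prof bay [(0.62, 224), (0.618, 201), (0.616, 171), (0.614, 155), (0.612, 152), (0.61, 154), (0.608, 155), (0.606, 153), (0.604, 148), (0.602, 133), (0.6, 115), 
[... 1438 characters left out ...]
614, 162), (0.612, 154), (0.61, 153), (0.608, 155), (0.606, 155), (0.604, 151), (0.602, 142), (0.6, 125), (0.598, 111), (0.596, 107), (0.594, 112), (0.592, 125), (0.59, 151), (0.588, 182), (0.586, 202), (0.584, 211), (0.582, 211), (0.58, 209), (0.578, 208), (0.576, 208), (0.574, 208), (0.572, 208), (0.458, 211), (0.456, 211), (0.454, 211), (0.452, 211), (0.45, 211), (0.448, 212), (0.446, 212), (0.444, 211), (0.442, 208), (0.44, 204), (0.438, 198), (0.436, 187), (0.434, 177), (0.432, 186), (0.43, 185), (0.428, 176), (0.426, 172), (0.424, 179), (0.422, 187), (0.42, 199), (0.418, 220), (0.416, 232), (0.414, 234), (0.412, 234), (0.41, 234), (0.408, 234), (0.406, 234), (0.404, 234), (0.402, 234)]
```

```bash
python3 - <<'E'
from h import *
f=np.load('t1.npz'); utens(f['im'])
f=np.load('top0.npz'); g=cv2.cvtColor(f['im'],cv2.COLOR_RGB2GRAY)
o=ortho('top',g,.029,.40,.62,-.02,.28,1000).astype(float)
for a,b in((22,90),(110,150),(250,266)):
  p=o[:,a:b].mean(1); print(a,'back',.62-(np.argmin(p[12:45])+12)/1000,'front',.62-(np.argmin(p[175:205])+175)/1000)
im,d=snap('side'); np.savez('s1.npz',im=im,d=d)
P=pts('top',np.load('t1.npz')['d']); 
m=(abs(P[...,0]-.485)<.12)&(abs(P[...,1]-.24)<.15)&(P[...,2]>.12)&(P[...,2]<.17)
q=P[m]; print(len(q), q.min(0) if len(q) else 0,q.max(0) if len(q) else 0)
E
```

```text
opener handle []
black [{'c': (0.4393, 0.3318), 'L': 118, 'W': 98, 'ang': 0.0, 'area': 3452}, {'c': (0.4898, 0.4814), 'L': 94, 'W': 16, 'ang': 6.8, 'area': 1040}]
grey
  {'c': (0.467, 0.5495), 'L': 50, 'W': 21, 'ang': 0.0, 'area': 799}
  {'c': (0.4953, 0.4197), 'L': 133, 'W': 28, 'ang': -5.8, 'area': 1941}
  {'c': (0.5111, 0.4861), 'L': 156, 'W': 66, 'ang': 5.9, 'area': 5383}
  {'c': (0.5998, 0.2808), 'L': 40, 'W': 20, 'ang': 0.0, 'area': 765}
  {'c': (0.6125, 0.4025), 'L': 39, 'W': 15, 'ang': -90.0, 'area': 412}
  {'c': (0.6143, 0.535), 'L': 62, 'W': 17, 'ang': -65.5, 'area': 590}
22 back 0.596 front 0.427
110 back 0.597 front 0.423
250 back 0.598 front 0.439
0 0 0
```

View pics/t1.png

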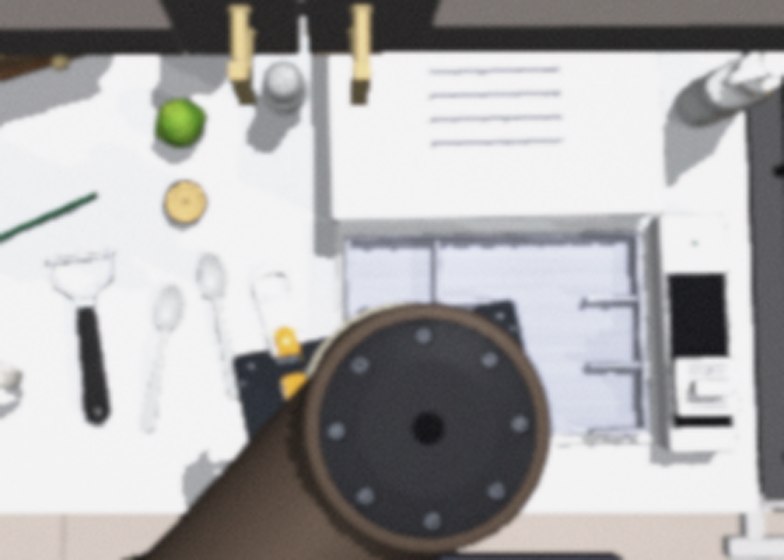

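>>> servo_tool([
  [2, 33.5, 0, 0, 0, 0],
  [2, 33.5, 0, 0, 0, 0],
  [0, 0, -35, 0, 0, 0],
  [0, 0, -35, 0, 0, 0],
  [0, 0, -35, 0, 0, 0],
])

```text
clock: 3.12
tool_pos: [0.4897, 0.3054, 0.0413]
orientation: [179.9, 0.1, -168.7]
force: [-0.3, 1.0, -0.6]
opening: 0.0318
```

>>> servo_tool([
  [0, 0, -20, 0, 0, 0],
  [0, 0, -12, 0, 0, 0],
  [0, 0, -5, 0, 0, 0],
  [0, 0, 0, 0, 0, 0],
])

```text
clock: 3.45
tool_pos: [0.4893, 0.3049, 0.0048]
orientation: [-180.0, -0.0, -168.7]
force: [-2.8, -0.2, 3.3]
opening: 0.032
```

>>> servo_tool([
  [0, 0, 0, 0, 0, 0],
  [0, 0, 0, 0, 0, 0],
  [0, 0, 0, 0, 0, 0],
  [0, 0, 0, 0, 0, 0],
  [0, 0, 0, 0, 0, 0],
], fingers=5)

```text
clock: 3.87
tool_pos: [0.4897, 0.3051, 0.0054]
orientation: [180.0, 0.0, -168.7]
force: [-1.9, -0.8, 6.3]
opening: 0.0274
```

>>> servo_tool([
  [0, 0, 0, 0, 0, 0],
  [0, 0, 0, 0, 0, 0],
  [0, 0, 0, 0, 0, 0],
])

```text
clock: 4.12
tool_pos: [0.4896, 0.3051, 0.0054]
orientation: [180.0, 0.0, -168.7]
force: [-1.4, -0.2, 6.3]
opening: 0.027
```

```bash
python3 - <<'E'
from h import *
im,d=snap('side'); cv2.imwrite('pics/s2.png',cv2.resize(im[170:340,220:420,::-1],None,fx=3.5,fy=3.5,interpolation=cv2.INTER_CUBIC))
E
```

```text
(no output)
```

View pics/s2.png

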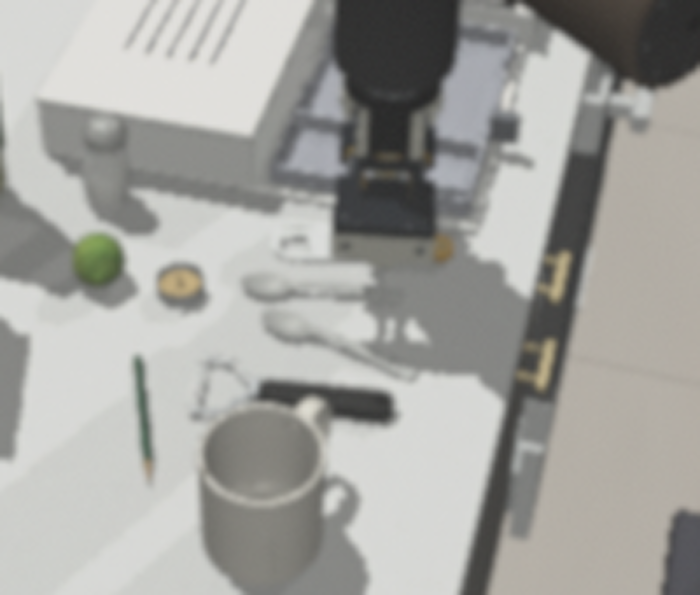

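>>> servo_tool([
  [0, 0, 0, 0, 0, 0],
  [0, 0, 0, 0, 0, 0],
  [0, 0, 20, 0, 0, 0],
  [0, 0, 30, 0, 0, 0],
  [0, 0, 40, 0, 0, 0],
], fingers=36)

```text
clock: 4.58
tool_pos: [0.4879, 0.3038, 0.093]
orientation: [-179.8, -0.3, -168.7]
force: [-0.0, 1.6, -0.0]
opening: 0.0356
```

>>> servo_tool([
  [0, -41, 0, 0, 0, 0],
  [0, -41, 0, 0, 0, 0],
  [0, -41, 0, 0, 0, 0],
  [0, -41, 0, 0, 0, 0],
  [0, 0, 0, 0, 0, 0],
])

```text
clock: 5.0
tool_pos: [0.4873, 0.1357, 0.0943]
orientation: [-180.0, -0.1, -168.9]
force: [-1.3, -0.1, -0.4]
opening: 0.0362
```

```bash
python3 - <<'E'
from h import *
im,d=snap('top'); utens(im,save='u2.png')
E
```

```text
opener handle [{'c': (0.4784, 0.3034), 'L': 90, 'W': 17, 'ang': 11.3, 'area': 1212}]
black [{'c': (0.4899, 0.482), 'L': 94, 'W': 16, 'ang': 8.1, 'area': 1035}]
grey
  {'c': (0.4667, 0.5495), 'L': 50, 'W': 21, 'ang': 0.0, 'area': 798}
  {'c': (0.4619, 0.3031), 'L': 138, 'W': 38, 'ang': 28.3, 'area': 1908}
  {'c': (0.4958, 0.4218), 'L': 134, 'W': 29, 'ang': -8.5, 'area': 1968}
  {'c': (0.5237, 0.3729), 'L': 133, 'W': 31, 'ang': 6.9, 'area': 2077}
  {'c': (0.5111, 0.4861), 'L': 156, 'W': 67, 'ang': 5.8, 'area': 5418}
  {'c': (0.6, 0.2808), 'L': 40, 'W': 20, 'ang': 0.0, 'area': 764}
  {'c': (0.6122, 0.4025), 'L': 39, 'W': 16, 'ang': -90.0, 'area': 432}
  {'c': (0.6145, 0.5349), 'L': 62, 'W': 16, 'ang': -66.0, 'area': 581}
```

View pics/u2.png

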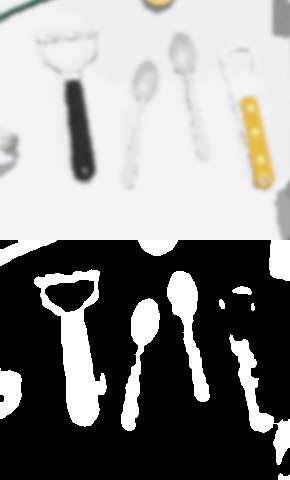

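>>> servo_tool([
  [0, 0, 0, 0, 0, 0],
  [0, 0, 0, 0, 0, 0],
  [0, 0, 0, 0, 0, 0],
  [0, 0, 0, 0, 0, 0],
  [0, 0, 0, 0, 0, 0],
], fingers=5)

```text
clock: 5.47
tool_pos: [0.4893, 0.1425, 0.0944]
orientation: [-180.0, -0.0, -168.6]
force: [0.2, -0.1, 0.2]
opening: 0.0087
```

```bash
python3 - <<'E'
from h import *
im,d=snap('side'); P=pts('side',d); o=ctrl.get_obs(); print(o['tool_pos'],o['opening'],o['force'])
m=(abs(P[...,0]-.487)<.06)&(abs(P[...,1]-.136)<.06)&(P[...,2]>.045)&(P[...,2]<.16)
q=P[m]; print(len(q)); 
for a in np.arange(.07,.16,.01):
    s=q[abs(q[:,2]-a)<.005]; print(round(a,3),len(s), s.min(0).round(3) if len(s) else '', s.max(0).round(3) if len(s) else '')
cv2.imwrite('pics/s3.png',cv2.resize(im[150:260,280:420,::-1],None,fx=4,fy=4,interpolation=cv2.INTER_CUBIC))
E
```

```text
[0.48923893 0.14239962 0.09436987] 0.006964879569535441 [0.25790429 0.53188802 0.71335053]
29
0.07 0  
0.08 0  
0.09 0  
0.1 13 [0.476 0.157 0.097] [0.494 0.165 0.105]
0.11 16 [0.474 0.158 0.105] [0.495 0.165 0.112]
0.12 0  
0.13 0  
0.14 0  
0.15 0
```

View pics/s3.png

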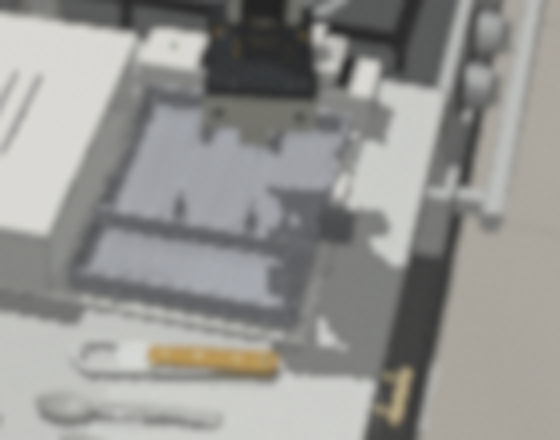

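>>> servo_tool([
  [0, 41, 0, 0, 0, 0],
  [0, 41, 0, 0, 0, 0],
  [0, 41, 0, 0, 0, 0],
  [0, 40, 0, 0, 0, 0],
  [0, 0, -40, 0, 0, 0],
], fingers=34)

```text
clock: 5.93
tool_pos: [0.4943, 0.3157, 0.061]
orientation: [179.5, 0.8, -168.3]
force: [2.5, 2.2, 0.5]
opening: 0.0323
```

>>> servo_tool([
  [0, 0, -30, 0, 0, 0],
  [0, 0, -12, 0, 0, 0],
  [0, 0, -4, 0, 0, 0],
  [0, 0, 0, 0, 0, 0],
  [0, 0, 0, 0, 0, 0],
])

```text
clock: 6.35
tool_pos: [0.4893, 0.3052, 0.0085]
orientation: [-180.0, -0.0, -168.6]
force: [0.8, -0.0, 0.1]
opening: 0.0341
```

>>> servo_tool([
  [0, 0, 0, 0, 0, 0],
  [0, 0, 0, 0, 0, 0],
  [0, 0, 0, 0, 0, 0],
], fingers=5)

```text
clock: 6.6
tool_pos: [0.4896, 0.3051, 0.0091]
orientation: [180.0, 0.1, -168.7]
force: [0.6, 0.0, 0.3]
opening: 0.0197
```

>>> servo_tool([
  [0, 0, 0, 0, 0, 0],
  [0, 0, 0, 0, 0, 0],
  [0, 0, 0, 0, 0, 0],
])

```text
clock: 6.85
tool_pos: [0.4896, 0.305, 0.009]
orientation: [180.0, 0.1, -168.7]
force: [-0.6, 0.5, 3.2]
opening: 0.0191
```

>>> servo_tool([
  [0, 0, 5, 0, 0, 0],
  [0, 0, 10, 0, 0, 0],
  [0, 0, 15, 0, 0, 0],
  [0, 0, 20, 0, 0, 0],
  [0, 0, 0, 0, 0, 0],
])

```text
clock: 7.27
tool_pos: [0.4909, 0.3061, 0.0627]
orientation: [179.9, 0.3, -168.6]
force: [0.5, 0.5, -0.0]
opening: 0.019
```

```bash
python3 - <<'E'
from h import *
o=ctrl.get_obs(); print(o['tool_pos'],o['opening'],o['force'])
im,d=snap('side'); P=pts('side',d)
o=cv2.cvtColor(im,cv2.COLOR_RGB2HSV); y=(o[...,1]>120)&(abs(o[...,0].astype(int)-22)<10)&(o[...,2]>90)&(P[...,1]>.2)&(P[...,1]<.4)&(P[...,0]<.6)&(P[...,2]<.15)
q=P[y]; print(len(q),np.percentile(q,[2,50,98],axis=0).round(3))
cv2.imwrite('pics/s4.png',cv2.resize(im[170:290,250:400,::-1],None,fx=4,fy=4,interpolation=cv2.INTER_CUBIC))
E
```

```text
[0.49092485 0.30610471 0.06270357] 0.018969415207144347 [ 0.45920331  0.52419254 -0.0015469 ]Traceback (most recent call last):
  File "<stdin>", line 5, in <module>
    return _quantile_unchecked(
        a, q, axis, out, overwrite_input, method, keepdims, weights)
    return _ureduce(a,
                    func=_quantile_ureduce_func,
    ...<5 lines>...
                    overwrite_input=overwrite_input,
                    method=method)
    r = func(a, **kwargs)
    result = _quantile(arr,
                       quantiles=q,
    ...<2 lines>...
                       out=out,
                       weights=wgt)
    slices_having_nans = np.isnan(arr[-1, ...])
                                  ~~~^^^^^^^^^
IndexError: index -1 is out of bounds for axis 0 with size 0
```

>>> servo_tool([
  [0, 0, 20, 0, 0, 0],
  [0, 0, 20, 0, 0, 0],
  [2, -18.5, 0, 0, 0, 6.6],
  [2, -18.5, 0, 0, 0, 6.6],
  [2, -18.5, 0, 0, 0, 6.6],
])

```text
clock: 7.73
tool_pos: [0.4949, 0.2485, 0.0986]
orientation: [180.0, -0.0, -148.5]
force: [-0.5, 0.0, -1.4]
opening: 0.0198
```

>>> servo_tool([
  [2, -18.5, 0, 0, 0, 6.6],
  [2, -18.5, 0, 0, 0, 6.6],
  [2, -18.5, 0, 0, 0, 6.6],
  [2, -18.5, 0, 0, 0, 6.6],
  [2, -18.5, 0, 0, 0, 6.6],
])

```text
clock: 8.15
tool_pos: [0.5048, 0.1555, 0.0983]
orientation: [180.0, -0.0, -115.6]
force: [-1.0, -0.3, -1.5]
opening: 0.0192
```

>>> servo_tool([
  [2, -18.5, 0, 0, 0, 6.6],
  [2, -18.5, 0, 0, 0, 6.6],
  [2, -18.5, 0, 0, 0, 6.6],
  [2, -18.5, 0, 0, 0, 6.6],
  [0, 0, 0, 0, 0, 0],
])

```text
clock: 8.57
tool_pos: [0.5124, 0.0801, 0.0982]
orientation: [179.9, -0.0, -89.1]
force: [0.0, -0.2, -0.7]
opening: 0.0192
```

```bash
python3 - <<'E'
from h import *
im,d=snap('top'); im2,d2=snap('side')
o=ctrl.get_obs(); print(o['tool_pos'],o['orientation'],o['opening'],o['force'])
a=cv2.resize(im[180:310,270:450,::-1],(560,404),interpolation=cv2.INTER_CUBIC); b=cv2.resize(im2[130:260,270:410,::-1],None,fx=3.1,fy=3.1,interpolation=cv2.INTER_CUBIC)
cv2.imwrite('pics/m5.png',cv2.resize(np.hstack([a,b[:404,:]][:2]) if b.shape[0]>=404 else np.hstack([a,cv2.resize(b,(434,404))]),(798,324)))
E
```

```text
[0.51294445 0.08201933 0.09837122] [ 1.79965987e+02 -9.22920331e-03 -8.96739936e+01] 0.0193191542356106 [ 0.19921057  0.05803453 -0.87327232]
```

View pics/m5.png

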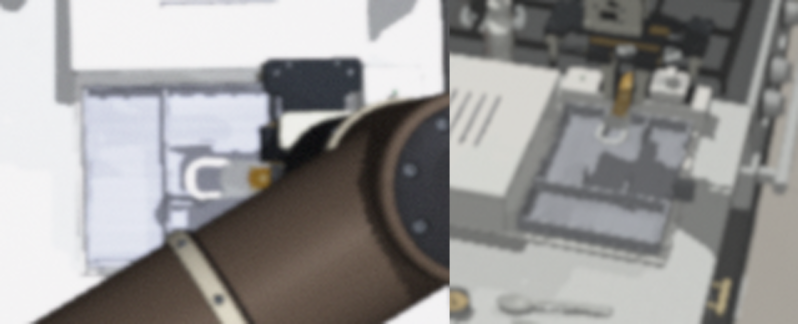

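>>> servo_tool([
  [0, 0, -30, 0, 0, 0],
  [0, 0, -25, 0, 0, 0],
  [0, 0, -12, 0, 0, 0],
  [0, 0, -5, 0, 0, 0],
  [0, 0, -2, 0, 0, 0],
])

```text
clock: 9.08
tool_pos: [0.5127, 0.083, 0.0236]
orientation: [179.9, -0.1, -89.5]
force: [-0.6, 0.6, -1.0]
opening: 0.0193
```

>>> servo_tool([
  [0, 0, 0, 0, 0, 0],
  [0, 0, -1, 0, 0, 0],
  [0, 0, 0, 0, 0, 0],
])

```text
clock: 9.33
tool_pos: [0.5139, 0.0832, 0.0244]
orientation: [-179.9, 0.0, -89.5]
force: [-0.2, 0.7, -0.8]
opening: 0.019
```

>>> servo_tool([
  [0, 0, 0, 0, 0, 0],
  [0, 0, 0, 0, 0, 0],
  [0, 0, 15, 0, 0, 0],
  [0, 0, 30, 0, 0, 0],
  [0, 0, 35, 0, 0, 0],
], fingers=34)

```text
clock: 9.75
tool_pos: [0.5121, 0.0821, 0.1033]
orientation: [179.8, -0.1, -89.5]
force: [0.7, -0.1, 0.5]
opening: 0.0337
```

```bash
python3 - <<'E'
from h import *
o=ctrl.get_obs(); print(o['tool_pos'],o['orientation'])
im,d=snap('top'); utens(im)
E
```

```text
[0.51206106 0.08206247 0.10334897] [ 1.79814024e+02 -9.33076052e-02 -8.94926703e+01]
opener handle []
black [{'c': (0.4899, 0.4821), 'L': 95, 'W': 16, 'ang': 8.1, 'area': 1039}]
grey
  {'c': (0.3897, 0.2863), 'L': 32, 'W': 18, 'ang': -90.0, 'area': 320}
  {'c': (0.4667, 0.5493), 'L': 50, 'W': 22, 'ang': 0.0, 'area': 803}
  {'c': (0.4956, 0.4205), 'L': 133, 'W': 29, 'ang': -6.7, 'area': 1982}
  {'c': (0.5245, 0.3668), 'L': 133, 'W': 30, 'ang': 15.2, 'area': 2003}
  {'c': (0.5113, 0.4868), 'L': 156, 'W': 66, 'ang': 5.7, 'area': 5464}
  {'c': (0.5998, 0.2808), 'L': 40, 'W': 20, 'ang': 0.0, 'area': 766}
  {'c': (0.6122, 0.4028), 'L': 38, 'W': 16, 'ang': -90.0, 'area': 414}
  {'c': (0.6142, 0.5358), 'L': 60, 'W': 16, 'ang': -65.6, 'area': 577}
```

>>> servo_tool([
  [0.8, 22.35, 2, 0, 0, -6.43],
  [0.8, 22.35, 2, 0, 0, -6.43],
  [0.8, 22.35, 0, 0, 0, -6.43],
  [0.8, 22.35, 0, 0, 0, -6.43],
  [0.8, 22.35, 0, 0, 0, -6.43],
], fingers=30)

```text
clock: 10.22
tool_pos: [0.5175, 0.1956, 0.1082]
orientation: [-180.0, 0.1, -122.0]
force: [-0.4, -0.1, 0.2]
opening: 0.0299
```

>>> servo_tool([
  [0.8, 22.35, 0, 0, 0, -6.43],
  [0.8, 22.35, 0, 0, 0, -6.43],
  [0.8, 22.35, 0, 0, 0, -6.43],
  [0.8, 22.35, 0, 0, 0, -6.43],
  [0.8, 22.35, 0, 0, 0, -6.43],
])

```text
clock: 10.63
tool_pos: [0.5214, 0.3075, 0.108]
orientation: [180.0, 0.1, -154.1]
force: [1.0, 0.2, 0.3]
opening: 0.0296
```

>>> servo_tool([
  [0.8, 22.35, 0, 0, 0, -6.43],
  [0.8, 22.35, 0, 0, 0, -6.43],
  [0.8, 22.35, 0, 0, 0, -6.43],
  [0, 0, 0, 0, 0, 0],
  [0, 0, 0, 0, 0, 0],
])

```text
clock: 11.05
tool_pos: [0.5236, 0.3743, 0.1075]
orientation: [180.0, 0.0, -173.0]
force: [-0.7, -0.1, -0.4]
opening: 0.0303
```

```bash
python3 - <<'E'
from h import *
o=ctrl.get_obs(); print(o['tool_pos'],o['orientation'])
im,d=snap('side'); im2,_=snap('top'); np.savez('s6.npz',im=im,im2=im2)
utens(im,'side',save='u6.png')
o=ortho('top',im2,.02,.38,.64,-.02,.30,S)
cv2.imwrite('pics/u6b.png',cv2.resize(o[:,:,::-1],None,fx=.8,fy=.8))
E
```

```text
[0.52359547 0.37433508 0.10747344] [ 1.79985689e+02  1.64625722e-02 -1.72951153e+02]
opener handle []
black []
grey
  {'c': (0.4455, 0.2758), 'L': 62, 'W': 10, 'ang': 0.0, 'area': 402}
  {'c': (0.5573, 0.2868), 'L': 125, 'W': 32, 'ang': 0.0, 'area': 2297}
  {'c': (0.6115, 0.4055), 'L': 56, 'W': 17, 'ang': -90.0, 'area': 599}
  {'c': (0.6144, 0.5372), 'L': 57, 'W': 17, 'ang': -65.3, 'area': 594}
```

View pics/u6b.png

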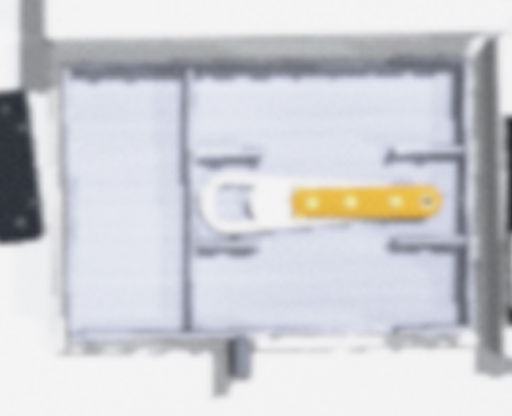

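>>> servo_tool([
  [0, -40, 0, 0, 0, 0],
  [0, -40, 0, 0, 0, 0],
  [0, -40, 0, 0, 0, 0],
  [0, -20, 0, 0, 0, 0],
  [0, 0, 0, 0, 0, 0],
])

```text
clock: 11.57
tool_pos: [0.5228, 0.2283, 0.108]
orientation: [-180.0, -0.0, -173.2]
force: [-0.3, 0.2, -0.6]
opening: 0.0302
```

```bash
python3 - <<'E'
from h import *
o=ctrl.get_obs(); print(o['tool_pos'],o['orientation'])
im,d=snap('top'); utens(im,save='u7.png')
im,d=snap('side'); utens(im,'side')
E
```

```text
[0.5227765  0.22834669 0.10801149] [-1.79988267e+02 -4.57260854e-02 -1.73220421e+02]
opener handle []
black [{'c': (0.4898, 0.4813), 'L': 94, 'W': 16, 'ang': 6.6, 'area': 1044}, {'c': (0.467, 0.3315), 'L': 213, 'W': 94, 'ang': -32.9, 'area': 2788}]
grey
  {'c': (0.4672, 0.5495), 'L': 50, 'W': 21, 'ang': -0.0, 'area': 807}
  {'c': (0.4956, 0.4195), 'L': 132, 'W': 29, 'ang': -5.2, 'area': 1962}
  {'c': (0.5017, 0.4847), 'L': 136, 'W': 56, 'ang': 5.4, 'area': 3643}
  {'c': (0.5818, 0.4934), 'L': 66, 'W': 15, 'ang': -85.1, 'area': 626}
  {'c': (0.612, 0.4023), 'L': 40, 'W': 16, 'ang': -90.0, 'area': 432}
  {'c': (0.6143, 0.535), 'L': 62, 'W': 17, 'ang': -65.4, 'area': 596}
opener handle []
black []
grey
  {'c': (0.5855, 0.2868), 'L': 69, 'W': 32, 'ang': 0.0, 'area': 1440}
  {'c': (0.6115, 0.4053), 'L': 56, 'W': 17, 'ang': -90.0, 'area': 606}
  {'c': (0.6144, 0.5373), 'L': 56, 'W': 17, 'ang': -65.2, 'area': 589}
```

View pics/u7.png

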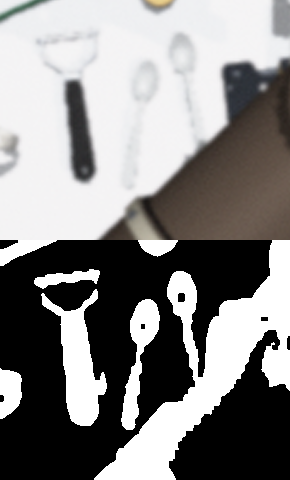

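>>> servo_tool([
  [0, 38, 0, 0, 0, 1],
  [1, 38, 0, 0, 0, 0],
  [0, 38, 0, 0, 0, 0],
  [0, 25, 0, 0, 0, 0],
  [0, 0, -30, 0, 0, 0],
])

```text
clock: 12.08
tool_pos: [0.5279, 0.3807, 0.0828]
orientation: [179.6, 0.6, -171.7]
force: [1.5, 0.5, 0.4]
opening: 0.0298
```

>>> servo_tool([
  [0, 0, -30, 0, 0, 0],
  [0, 0, -25, 0, 0, 0],
  [0, 0, -10, 0, 0, 0],
  [0, 0, -4, 0, 0, 0],
  [0, 0, 0, 0, 0, 0],
])

```text
clock: 12.5
tool_pos: [0.5247, 0.3725, 0.0082]
orientation: [-179.9, -0.0, -172.0]
force: [0.2, 0.0, 1.5]
opening: 0.0298
```

>>> servo_tool([
  [0, 0, 0, 0, 0, 0],
  [0, 0, 0, 0, 0, 0],
  [0, 0, 0, 0, 0, 0],
  [0, 0, 0, 0, 0, 0],
], fingers=3)

```text
clock: 12.83
tool_pos: [0.5255, 0.3719, 0.0106]
orientation: [-180.0, 0.1, -172.0]
force: [0.2, -10.6, 16.7]
opening: 0.0091
```

>>> servo_tool([
  [0, 0, 0, 0, 0, 0],
  [0, 0, 0, 0, 0, 0],
])

```text
clock: 13.0
tool_pos: [0.5257, 0.371, 0.0115]
orientation: [-179.9, 0.1, -172.0]
force: [-1.7, -8.6, 17.7]
opening: 0.0035
```

>>> servo_tool([
  [0, 0, 2, 0, 0, 0],
  [0, 0, 0, 0, 0, 0],
  [0, 0, 0, 0, 0, 0],
  [0, 0, 15, 0, 0, 0],
  [0, 0, 35, 0, 0, 0],
], fingers=30)

```text
clock: 13.42
tool_pos: [0.5222, 0.37, 0.0564]
orientation: [-179.7, -0.4, -172.1]
force: [1.3, 0.5, -0.2]
opening: 0.0283
```

>>> servo_tool([
  [0, -35, 35, 0, 0, 0],
  [0, -41, 0, 0, 0, 0],
  [0, -41, 0, 0, 0, 0],
  [0, -41, 0, 0, 0, 0],
  [0, -41, 0, 0, 0, 0],
])

```text
clock: 13.83
tool_pos: [0.5243, 0.1775, 0.0903]
orientation: [180.0, 0.0, -172.0]
force: [0.6, 0.3, 0.2]
opening: 0.0298
```

>>> servo_tool([
  [0, -41, 0, 0, 0, 0],
  [0, -41, 0, 0, 0, 0],
  [0, -20, 0, 0, 0, 0],
  [0, 0, 0, 0, 0, 0],
  [0, 0, 0, 0, 0, 0],
])

```text
clock: 14.25
tool_pos: [0.5247, 0.0758, 0.0902]
orientation: [180.0, 0.0, -172.2]
force: [0.3, 0.7, -0.5]
opening: 0.0301
```

```bash
python3 - <<'E'
from h import *
o=ctrl.get_obs(); print(o['tool_pos'],o['orientation'])
im,d=snap('top'); utens(im,save='u8.png')
im2,d2=snap('side'); o=ortho('side',im2,.006,.38,.62,.27,.56,1000)
a=cv2.imread('pics/u8.png'); cv2.imwrite('pics/u8b.png',np.hstack([a,np.vstack([o[:,:,::-1],0*o])]))
E
```

```text
[0.52472877 0.07576958 0.09017594] [ 1.79983211e+02  2.31305666e-02 -1.72192185e+02]
opener handle []
black [{'c': (0.4899, 0.4819), 'L': 94, 'W': 16, 'ang': 7.8, 'area': 1025}]
grey
  {'c': (0.3925, 0.304), 'L': 90, 'W': 25, 'ang': -61.2, 'area': 1360}
  {'c': (0.4667, 0.5495), 'L': 50, 'W': 21, 'ang': -0.0, 'area': 803}
  {'c': (0.4955, 0.4198), 'L': 133, 'W': 29, 'ang': -5.7, 'area': 1986}
  {'c': (0.5237, 0.3726), 'L': 133, 'W': 31, 'ang': 6.9, 'area': 2078}
  {'c': (0.5114, 0.4865), 'L': 156, 'W': 66, 'ang': 5.9, 'area': 5443}
  {'c': (0.5998, 0.2808), 'L': 40, 'W': 20, 'ang': 0.0, 'area': 770}
  {'c': (0.612, 0.4025), 'L': 39, 'W': 16, 'ang': -90.0, 'area': 429}
  {'c': (0.6142, 0.5358), 'L': 60, 'W': 16, 'ang': -65.8, 'area': 579}
```

View pics/u8b.png

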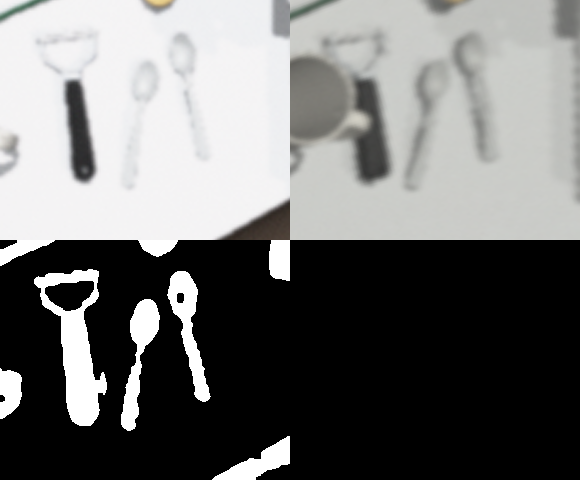

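>>> servo_tool([
  [0, 37, 0, 0, 0, -1],
  [0, 37, 0, 0, 0, 0],
  [0, 37, 0, 0, 0, 0],
  [0, 37, 0, 0, 0, 0],
  [0, 37, 0, 0, 0, 0],
], fingers=30)

```text
clock: 14.77
tool_pos: [0.5241, 0.265, 0.09]
orientation: [180.0, 0.0, -173.0]
force: [0.4, -0.1, 0.2]
opening: 0.0304
```

>>> servo_tool([
  [0, 37, 0, 0, 0, 0],
  [0, 37, 0, 0, 0, 0],
  [0, 27, 0, 0, 0, 0],
  [-0.5, 10, -10, 0, 0, 0],
  [0, 0, -30, 0, 0, 0],
])

```text
clock: 15.18
tool_pos: [0.5257, 0.3794, 0.0532]
orientation: [179.7, 0.4, -172.8]
force: [1.7, 0.7, 0.5]
opening: 0.0298
```

>>> servo_tool([
  [0, 0, -26, 0, 0, 0],
  [0, 0, -14, 0, 0, 0],
  [0, 0, -6, 0, 0, 0],
  [0, 0, 0, 0, 0, 0],
  [0, 0, 0, 0, 0, 0],
])

```text
clock: 15.6
tool_pos: [0.5242, 0.3735, 0.0043]
orientation: [180.0, 0.0, -173.0]
force: [-0.0, 0.1, 0.8]
opening: 0.0303
```

>>> servo_tool([
  [0, 0, 0, 0, 0, 0],
  [0, 0, 0, 0, 0, 0],
  [0, 0, 0, 0, 0, 0],
  [0, 0, 0, 0, 0, 0],
], fingers=3)

```text
clock: 15.93
tool_pos: [0.5248, 0.3732, 0.006]
orientation: [179.9, 0.1, -173.0]
force: [-2.2, -0.8, 8.8]
opening: 0.0171
```

>>> servo_tool([
  [0, 0, 0, 0, 0, 0],
  [0, 0, 0, 0, 0, 0],
])

```text
clock: 16.1
tool_pos: [0.5248, 0.3732, 0.006]
orientation: [179.9, 0.1, -173.0]
force: [-2.5, -1.2, 8.6]
opening: 0.0171
```

>>> servo_tool([
  [0, 0, 3, 0, 0, 0],
  [0, 0, 0, 0, 0, 0],
  [0, 0, 0, 0, 0, 0],
])

```text
clock: 16.35
tool_pos: [0.5253, 0.3737, 0.0101]
orientation: [179.9, 0.2, -173.0]
force: [-5.5, -2.2, 19.5]
opening: 0.0052
```

>>> servo_tool([
  [0, 0, 5, 0, 0, 0],
  [0, 0, 15, 0, 0, 0],
  [0, 0, 20, 0, 0, 0],
  [0, 0, 0, 0, 0, 0],
])

```text
clock: 16.68
tool_pos: [0.5261, 0.3746, 0.0516]
orientation: [179.8, 0.3, -173.0]
force: [-0.2, 1.2, 1.1]
opening: 0.0028
```

>>> servo_tool([
  [0, 0, 40, 0, 0, 0],
  [0, 0, 30, 0, 0, 0],
  [0, 0, 0, 0, 0, 0],
  [0, 0, 0, 0, 0, 0],
])

```text
clock: 17.02
tool_pos: [0.5253, 0.374, 0.1202]
orientation: [179.8, 0.2, -173.1]
force: [-0.3, -1.3, -0.6]
opening: 0.003
```

```bash
cat >> h.py <<'E'
def proj(n,p):
    c=cal(n); q=(np.array(p)-c['origin'])@c['rotation']
    return c['cx']+c['fx']*q[0]/-q[2], c['cy']-c['fy']*q[1]/-q[2]
E
python3 - <<'E'
from h import *
o=ctrl.get_obs(); t=o['tool_pos']; print(t,o['opening'])
im,d=snap('side'); u,v=proj('side',t); print(u,v)
u0,v0=int(u)-45,int(v)-45
c=cv2.resize(im[v0:v0+90,u0:u0+90,::-1],None,fx=6,fy=6,interpolation=cv2.INTER_CUBIC)
for dz,col in((0,(0,0,255)),(-.01,(255,0,0)),(.019,(0,200,0))):
    a=proj('side',t+[0,0,dz]); cv2.circle(c,(int((a[0]-u0+.5)*6),int((a[1]-v0+.5)*6)),4,col,-1)
cv2.imwrite('pics/f9.png',c)
E
```

```text
[0.5252996  0.37395859 0.12021194] 0.0029994638602919405
311.49010547949786 222.30333718046145
```

View pics/f9.png

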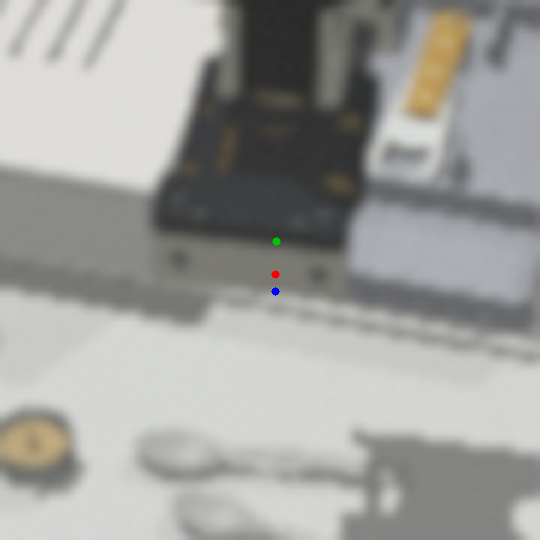

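>>> servo_tool([
  [0, -41, 0, 0, 0, 0],
  [0, -41, 0, 0, 0, 0],
  [0, -41, 0, 0, 0, 0],
  [0, -41, 0, 0, 0, 0],
  [0, -41, 0, 0, 0, 0],
], fingers=30)

```text
clock: 17.48
tool_pos: [0.5231, 0.1657, 0.1161]
orientation: [-180.0, -0.1, -173.0]
force: [1.3, -0.5, -0.3]
opening: 0.0278
```

>>> servo_tool([
  [0, -41, 0, 0, 0, 0],
  [0, -41, 0, 0, 0, 0],
  [0, 0, 0, 0, 0, 0],
  [0, 0, 0, 0, 0, 0],
])

```text
clock: 17.82
tool_pos: [0.5234, 0.0834, 0.1164]
orientation: [-180.0, -0.1, -173.3]
force: [0.7, 0.5, -0.1]
opening: 0.0301
```

```bash
python3 - <<'E'
from h import *
o=ctrl.get_obs(); print(o['tool_pos'],o['orientation'])
im,d=snap('top'); utens(im)
# height profile of spoons from side depth, averaged
Z=[]
for i in range(3):
    im,d=snap('side'); Z.append(pts('side',d))
P=np.mean(Z,0)
for nm,c,a in(('sp2',(.5237,.3726),6.9),('sp1',(.4956,.4200),-6),('peel',(.4899,.482),8)):
    t=np.array([np.cos(np.radians(a)),np.sin(np.radians(a))]); nn=np.array([-t[1],t[0]])
    r=P[...,:2]-np.array(c); s=r@t; w=r@nn
    for s0 in (-.05,-.025,0,.025,.05):
        m=(abs(s-s0)<.006); print(nm,s0,'on',np.percentile(P[m&(abs(w)<.004)][:,2],[50,90]).round(4),'off',np.median(P[m&(abs(abs(w)-.024)<.004)][:,2]).round(4))
E
```

```text
[0.52341539 0.08340592 0.11636586] [-1.79981159e+02 -7.98994756e-02 -1.73278510e+02]
opener handle []
black [{'c': (0.4896, 0.482), 'L': 94, 'W': 16, 'ang': 8.1, 'area': 1038}]
grey
  {'c': (0.3912, 0.2995), 'L': 79, 'W': 24, 'ang': -60.6, 'area': 1170}
  {'c': (0.467, 0.5493), 'L': 50, 'W': 22, 'ang': 0.0, 'area': 801}
  {'c': (0.4686, 0.429), 'L': 77, 'W': 18, 'ang': -2.8, 'area': 887}
  {'c': (0.5373, 0.4172), 'L': 49, 'W': 31, 'ang': -26.6, 'area': 1085}
  {'c': (0.5238, 0.3765), 'L': 132, 'W': 30, 'ang': 6.6, 'area': 2074}
  {'c': (0.5114, 0.4855), 'L': 157, 'W': 66, 'ang': 6.7, 'area': 5432}
  {'c': (0.5998, 0.2808), 'L': 40, 'W': 20, 'ang': 0.0, 'area': 775}
  {'c': (0.6122, 0.4025), 'L': 39, 'W': 16, 'ang': -90.0, 'area': 434}
  {'c': (0.6141, 0.536), 'L': 60, 'W': 16, 'ang': -65.7, 'area': 578}
sp2 -0.05 on [0.0048 0.006 ] off 0.0004
sp2 -0.025 on [0.0074 0.0094] off 0.0007
sp2 0 on [0.0015 0.0122] off 0.0008
sp2 0.025 on [0.0028 0.0091] off 0.001
sp2 0.05 on [0.003  0.0066] off 0.0007
sp1 -0.05 on [0.007  0.0071] off 0.0005
sp1 -0.025 on [0.0091 0.0103] off 0.0011
sp1 0 on [0.0103 0.0123] off 0.0006
sp1 0.025 on [0.0078 0.0092] off 0.0009
sp1 0.05 on [0.0031 0.004 ] off 0.0008
peel -0.05 on [0.0073 0.013 ] off 0.0006
peel -0.025 on [0.0138 0.075 ] off 0.0005
peel 0 on [0.0139 0.0154] off 0.0012
peel 0.025 on [0.0133 0.0146] off 0.0006
peel 0.05 on [0.0139 0.0149] off 0.001
```

>>> servo_tool([
  [0, 37, 0, 0, 0, -0.2],
  [0, 37, 0, 0, 0, 0],
  [0, 37, 0, 0, 0, 0],
  [0, 37, 0, 0, 0, 0],
  [0, 37, 0, 0, 0, 0],
], fingers=30)

```text
clock: 18.43
tool_pos: [0.5234, 0.2739, 0.1168]
orientation: [-180.0, -0.0, -173.2]
force: [0.1, 0.3, 0.7]
opening: 0.0299
```

>>> servo_tool([
  [0, 37, 0, 0, 0, 0],
  [0, 37, -10, 0, 0, 0],
  [0, 24, -20, 0, 0, 0],
  [0.4, 10, -30, 0, 0, 0],
  [0, 0, -30, 0, 0, 0],
])

```text
clock: 18.85
tool_pos: [0.5241, 0.3838, 0.0262]
orientation: [179.9, 0.1, -173.0]
force: [1.0, 0.1, -0.5]
opening: 0.03
```

>>> servo_tool([
  [0, 0, -14, 0, 0, 0],
  [0, 0, -7, 0, 0, 0],
  [0, 0, -4, 0, 0, 0],
  [0, 0, 0, 0, 0, 0],
  [0, 0, 0, 0, 0, 0],
])

```text
clock: 19.27
tool_pos: [0.5241, 0.3797, 0.0028]
orientation: [-180.0, 0.0, -173.2]
force: [-0.4, -1.6, 0.6]
opening: 0.0301
```

>>> servo_tool([
  [0, 0, 0, 0, 0, 0],
  [0, 0, 0, 0, 0, 0],
  [0, 0, 0, 0, 0, 0],
  [0, 0, 0, 0, 0, 0],
], fingers=10)

```text
clock: 19.6
tool_pos: [0.5247, 0.3796, 0.0024]
orientation: [180.0, 0.0, -173.2]
force: [-1.3, 1.6, 3.0]
opening: 0.0199
```

>>> servo_tool([
  [0, 0, 0, 0, 0, 0],
  [0, 0, 2, 0, 0, 0],
  [0, 0, 4, 0, 0, 0],
  [0, 0, 6, 0, 0, 0],
  [0, 0, 0, 0, 0, 0],
], fingers=3)

```text
clock: 20.02
tool_pos: [0.5252, 0.3791, 0.0153]
orientation: [180.0, 0.1, -173.3]
force: [0.5, 0.6, 0.5]
opening: 0.0198
```

>>> servo_tool([
  [0, 0, 10, 0, 0, 0],
  [0, 0, 20, 0, 0, 0],
  [0, 0, 25, 0, 0, 0],
  [0, 0, 0, 0, 0, 0],
])

```text
clock: 20.35
tool_pos: [0.5268, 0.3807, 0.0746]
orientation: [179.8, 0.3, -173.2]
force: [0.9, 0.8, -0.0]
opening: 0.0195
```

>>> servo_tool([
  [0, 0, 30, 0, 0, 0],
  [2.85, -21.6, 10, 0, 0, 6.46],
  [2.85, -21.6, 0, 0, 0, 6.46],
  [2.85, -21.6, 0, 0, 0, 6.46],
  [2.85, -21.6, 0, 0, 0, 6.46],
])

```text
clock: 20.77
tool_pos: [0.5361, 0.2917, 0.1101]
orientation: [180.0, 0.1, -147.1]
force: [0.5, 0.5, 0.2]
opening: 0.0196
```

>>> servo_tool([
  [2.85, -21.6, 0, 0, 0, 6.46],
  [2.85, -21.6, 0, 0, 0, 6.46],
  [2.85, -21.6, 0, 0, 0, 6.46],
  [2.85, -21.6, 0, 0, 0, 6.46],
  [2.85, -21.6, 0, 0, 0, 6.46],
])

```text
clock: 21.18
tool_pos: [0.5503, 0.1833, 0.1098]
orientation: [-180.0, 0.0, -114.8]
force: [-0.8, 0.2, -0.3]
opening: 0.0198
```

>>> servo_tool([
  [2.85, -21.6, 0, 0, 0, 6.46],
  [2.85, -21.6, 0, 0, 0, 6.46],
  [2.85, -21.6, 0, 0, 0, 6.46],
  [2.85, -21.6, 0, 0, 0, 6.46],
  [0, 0, 0, 0, 0, 0],
])

```text
clock: 21.6
tool_pos: [0.5615, 0.095, 0.1096]
orientation: [180.0, -0.0, -88.9]
force: [-0.4, -0.2, -0.3]
opening: 0.0196
```

```bash
python3 - <<'E'
from h import *
o=ctrl.get_obs(); print(o['tool_pos'],o['orientation'],o['opening'])
im2,d2=snap('side'); cv2.imwrite('pics/m10.png',cv2.resize(im2[120:270,260:410,::-1],None,fx=4,fy=4,interpolation=cv2.INTER_CUBIC))
im,d=snap('top'); utens(im)
E
```

```text
[0.5615337  0.09502012 0.10961047] [ 1.79996670e+02 -1.20870062e-02 -8.89424938e+01] 0.01962506510260403
opener handle []
black [{'c': (0.4896, 0.4815), 'L': 94, 'W': 16, 'ang': 7.1, 'area': 1037}]
grey
  {'c': (0.467, 0.5493), 'L': 50, 'W': 22, 'ang': 0.0, 'area': 805}
  {'c': (0.4541, 0.3381), 'L': 176, 'W': 61, 'ang': -44.9, 'area': 4498}
  {'c': (0.498, 0.4228), 'L': 133, 'W': 30, 'ang': 0.0, 'area': 2052}
  {'c': (0.5114, 0.4853), 'L': 157, 'W': 66, 'ang': 6.6, 'area': 5562}
  {'c': (0.5998, 0.2808), 'L': 40, 'W': 20, 'ang': 0.0, 'area': 769}
  {'c': (0.6122, 0.4023), 'L': 40, 'W': 16, 'ang': -90.0, 'area': 430}
  {'c': (0.6142, 0.5358), 'L': 60, 'W': 16, 'ang': -65.8, 'area': 579}
```

View pics/m10.png

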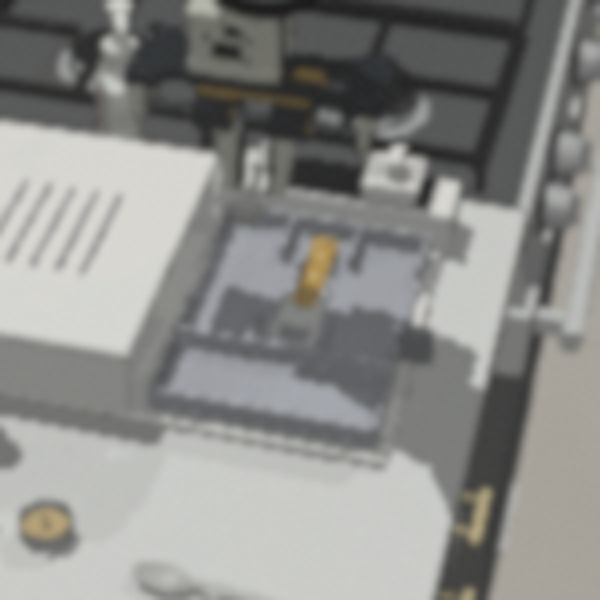

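>>> servo_tool([
  [0, 2, -35, 0, 0, 0],
  [0, 0, -30, 0, 0, 0],
  [0, 0, -15, 0, 0, 0],
  [0, 0, -8, 0, 0, 0],
  [0, 0, -4, 0, 0, 0],
])

```text
clock: 22.12
tool_pos: [0.5614, 0.1005, 0.0162]
orientation: [179.9, -0.0, -89.3]
force: [-0.0, 0.8, 0.3]
opening: 0.0197
```

>>> servo_tool([
  [0, 0, -1, 0, 0, 0],
  [0, 0, 0, 0, 0, 0],
])

```text
clock: 22.28
tool_pos: [0.562, 0.1005, 0.0167]
orientation: [-180.0, 0.0, -89.3]
force: [0.6, -0.1, -0.0]
opening: 0.0197
```

>>> servo_tool([
  [0, 0, 0, 0, 0, 0],
  [0, 0, 0, 0, 0, 0],
  [0, 0, 0, 0, 0, 0],
], fingers=26)

```text
clock: 22.53
tool_pos: [0.5621, 0.1002, 0.0169]
orientation: [-179.9, 0.0, -89.3]
force: [-0.7, 0.8, -0.4]
opening: 0.0253
```

>>> servo_tool([
  [0, 0, 10, 0, 0, 0],
  [0, 0, 30, 0, 0, 0],
  [0, 0, 40, 0, 0, 0],
  [0, 0, 0, 0, 0, 0],
])

```text
clock: 22.87
tool_pos: [0.5659, 0.1014, 0.1041]
orientation: [-179.4, 0.2, -89.2]
force: [1.2, 0.2, 0.9]
opening: 0.026
```

```bash
python3 - <<'E'
from h import *
o=ctrl.get_obs(); print(o['tool_pos'],o['orientation'],o['opening'])
im,d=snap('top'); utens(im)
E
```

```text
[0.56588538 0.10141894 0.10413302] [-179.39499366    0.18676096  -89.17957366] 0.025951403592993385
opener handle []
black [{'c': (0.4896, 0.4822), 'L': 94, 'W': 16, 'ang': 8.4, 'area': 1036}]
grey
  {'c': (0.4067, 0.2789), 'L': 27, 'W': 16, 'ang': -60.3, 'area': 270}
  {'c': (0.4667, 0.5493), 'L': 50, 'W': 22, 'ang': 0.0, 'area': 802}
  {'c': (0.4553, 0.3412), 'L': 181, 'W': 61, 'ang': -45.1, 'area': 4492}
  {'c': (0.498, 0.4228), 'L': 133, 'W': 30, 'ang': 0.0, 'area': 2052}
  {'c': (0.5114, 0.4856), 'L': 156, 'W': 66, 'ang': 6.6, 'area': 5579}
  {'c': (0.5998, 0.2808), 'L': 40, 'W': 20, 'ang': 0.0, 'area': 770}
  {'c': (0.6122, 0.4023), 'L': 40, 'W': 16, 'ang': -90.0, 'area': 425}
  {'c': (0.6143, 0.5358), 'L': 60, 'W': 16, 'ang': -65.6, 'area': 580}
```

```bash
cat >> h.py <<'E'
def axis(im,x0,x1,y0,y1,n='top',z=.008,thr=8):
    o=ortho(n,im,z,x0,x1,y0,y1,S); V=cv2.cvtColor(o,cv2.COLOR_RGB2HSV)[...,2]
    sm=cv2.GaussianBlur(V.astype(np.float32),(0,0),2); g=(np.median(sm)-sm>thr).astype(np.uint8)
    k,l,st,c=cv2.connectedComponentsWithStats(g); i=1+np.argmax(st[1:,4]); m=l==i
    r=np.where(m.any(1))[0]
    for a in np.linspace(r[0]+10,r[-1]-10,8).astype(int):
        q=np.where(m[a])[0]
        if len(q): print('x %.4f y %.4f w %.0f'%(x1-a/S,y1-q.mean()/S,(q[-1]-q[0])/S*1e3))
    print('ends',x1-r[0]/S,x1-r[-1]/S)
E
python3 - <<'E'
from h import *
im,d=snap('top'); np.savez('t11.npz',im=im)
axis(im,.41,.59,.395,.45)
E
```

```text
x 0.5590 y 0.4218 w 18
x 0.5415 y 0.4220 w 29
x 0.5240 y 0.4228 w 22
x 0.5065 y 0.4250 w 8
x 0.4890 y 0.4268 w 12
x 0.4715 y 0.4285 w 13
x 0.4540 y 0.4293 w 14
x 0.4365 y 0.4278 w 16
ends 0.564 0.4315
```

>>> servo_tool([
  [-4.25, 21.7, 2, 0, 0, -6.31],
  [-4.25, 21.7, 2, 0, 0, -6.31],
  [-4.25, 21.7, 0, 0, 0, -6.31],
  [-4.25, 21.7, 0, 0, 0, -6.31],
  [-4.25, 21.7, 0, 0, 0, -6.31],
], fingers=28)

```text
clock: 23.38
tool_pos: [0.5396, 0.209, 0.0995]
orientation: [180.0, -0.1, -121.2]
force: [0.3, 0.5, 0.0]
opening: 0.028
```

>>> servo_tool([
  [-4.25, 21.7, 0, 0, 0, -6.31],
  [-4.25, 21.7, 0, 0, 0, -6.31],
  [-4.25, 21.7, 0, 0, 0, -6.31],
  [-4.25, 21.7, 0, 0, 0, -6.31],
  [-4.25, 21.7, 0, 0, 0, -6.31],
])

```text
clock: 23.8
tool_pos: [0.5183, 0.3175, 0.0994]
orientation: [-180.0, -0.1, -152.7]
force: [0.3, -0.5, -0.1]
opening: 0.0285
```

>>> servo_tool([
  [-4.25, 21.7, 0, 0, 0, -6.31],
  [-4.25, 21.7, 0, 0, 0, -6.31],
  [-4.25, 21.7, 0, 0, 0, -6.31],
  [-4.25, 21.7, 0, 0, 0, -6.31],
  [-4.25, 21.7, 0, 0, 0, -6.31],
])

```text
clock: 24.22
tool_pos: [0.4971, 0.426, 0.0992]
orientation: [-179.9, -0.1, 175.7]
force: [0.6, -0.5, -1.0]
opening: 0.028
```

>>> servo_tool([
  [0, 0, 0, 0, 0, 0],
  [0, 0, 0, 0, 0, 0],
])

```text
clock: 24.38
tool_pos: [0.4971, 0.4259, 0.099]
orientation: [-179.9, -0.1, 176.2]
force: [0.5, -0.4, -0.4]
opening: 0.0279
```

```bash
python3 - <<'E'
from h import *
o=ctrl.get_obs(); print(o['tool_pos'],o['orientation'],o['opening'])
im,d=snap('top'); o=ortho('top',im,.02,.38,.64,-.02,.30,S)
cv2.imwrite('pics/t12.png',cv2.resize(o[:,:,::-1],None,fx=.8,fy=.8))
E
```

```text
[0.49705316 0.42593066 0.09900185] [-1.79920822e+02 -5.91699104e-02  1.76199908e+02] 0.02791252472374107
```

View pics/t12.png

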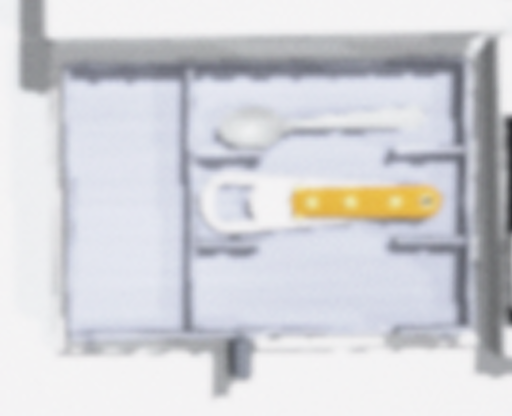

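>>> servo_tool([
  [0.5, 0, -35, 0, 0, 0],
  [0, 0, -30, 0, 0, 0],
  [0, 0, -18, 0, 0, 0],
  [0, 0, -9, 0, 0, 0],
  [0, 0, -5, 0, 0, 0],
])

```text
clock: 24.85
tool_pos: [0.4981, 0.4238, 0.0015]
orientation: [-179.9, -0.1, 176.1]
force: [0.3, -0.6, 0.5]
opening: 0.0282
```

>>> servo_tool([
  [0, 0, 0, 0, 0, 0],
  [0, 0, 0, 0, 0, 0],
])

```text
clock: 25.02
tool_pos: [0.499, 0.4257, 0.004]
orientation: [180.0, 0.0, 176.1]
force: [-0.3, 0.8, 0.8]
opening: 0.0283
```

>>> servo_tool([
  [0, 0, 0, 0, 0, 0],
  [0, 0, 0, 0, 0, 0],
  [0, 0, 0, 0, 0, 0],
  [0, 0, 0, 0, 0, 0],
], fingers=3)

```text
clock: 25.35
tool_pos: [0.499, 0.4262, 0.0044]
orientation: [179.9, 0.1, 176.1]
force: [0.3, -1.3, 6.0]
opening: 0.0193
```

>>> servo_tool([
  [0, 0, 2, 0, 0, 0],
  [0, 0, 4, 0, 0, 0],
  [0, 0, 6, 0, 0, 0],
  [0, 0, 0, 0, 0, 0],
])

```text
clock: 25.68
tool_pos: [0.4988, 0.4261, 0.0164]
orientation: [179.9, 0.1, 176.1]
force: [0.4, 0.0, -0.4]
opening: 0.019
```

>>> servo_tool([
  [0, 0, 25, 0, 0, 0],
  [0, 0, 35, 0, 0, 0],
  [0, 0, 25, 0, 0, 0],
  [-2.35, -21.85, 0, 0, 0, 6.31],
  [-2.35, -21.85, 0, 0, 0, 6.31],
])

```text
clock: 26.1
tool_pos: [0.4943, 0.3832, 0.1021]
orientation: [179.8, 0.2, -171.0]
force: [-0.5, -0.5, -1.7]
opening: 0.0192
```

>>> servo_tool([
  [-2.35, -21.85, 0, 0, 0, 6.31],
  [-2.35, -21.85, 0, 0, 0, 6.31],
  [-2.35, -21.85, 0, 0, 0, 6.31],
  [-2.35, -21.85, 0, 0, 0, 6.31],
  [-2.35, -21.85, 0, 0, 0, 6.31],
])

```text
clock: 26.52
tool_pos: [0.4816, 0.2715, 0.1002]
orientation: [180.0, 0.0, -139.4]
force: [0.9, 0.5, 0.2]
opening: 0.0194
```

>>> servo_tool([
  [-2.35, -21.85, 0, 0, 0, 6.31],
  [-2.35, -21.85, 0, 0, 0, 6.31],
  [-2.35, -21.85, 0, 0, 0, 6.31],
  [-2.35, -21.85, 0, 0, 0, 6.31],
  [-2.35, -21.85, 0, 0, 0, 6.31],
])

```text
clock: 26.93
tool_pos: [0.4699, 0.1623, 0.1002]
orientation: [-180.0, 0.0, -107.9]
force: [0.9, 0.6, -0.1]
opening: 0.0193
```

>>> servo_tool([
  [-2.35, -21.85, 0, 0, 0, 6.31],
  [-2.35, -21.85, 0, 0, 0, 6.31],
  [-2.35, -21.85, 0, 0, 0, 6.31],
  [0, 0, 0, 0, 0, 0],
  [0, 0, 0, 0, 0, 0],
])

```text
clock: 27.35
tool_pos: [0.463, 0.0969, 0.1003]
orientation: [-180.0, 0.0, -89.4]
force: [0.3, 0.7, -0.1]
opening: 0.0195
```

>>> servo_tool([
  [1, 1, -32, 0, 0, 0],
  [0, 0, -26, 0, 0, 0],
  [0, 0, -14, 0, 0, 0],
  [0, 0, -7, 0, 0, 0],
  [0, 0, -3, 0, 0, 0],
])

```text
clock: 27.77
tool_pos: [0.4639, 0.099, 0.0172]
orientation: [179.9, -0.1, -89.3]
force: [-2.4, -2.8, 18.2]
opening: 0.0193
```

>>> servo_tool([
  [0, 0, 0, 0, 0, 0],
  [0, 0, 0, 0, 0, 0],
])

```text
clock: 27.93
tool_pos: [0.4648, 0.0994, 0.0187]
orientation: [-179.9, 0.0, -89.3]
force: [0.3, 0.5, -0.4]
opening: 0.0193
```

>>> servo_tool([
  [0, 0, 0, 0, 0, 0],
  [0, 0, 0, 0, 0, 0],
  [0, 0, 0, 0, 0, 0],
], fingers=26)

```text
clock: 28.18
tool_pos: [0.4645, 0.0991, 0.0186]
orientation: [-179.9, 0.0, -89.3]
force: [0.3, 0.2, -0.7]
opening: 0.0258
```

>>> servo_tool([
  [0, 0, 10, 0, 0, 0],
  [0, 0, 30, 0, 0, 0],
  [0, 0, 40, 0, 0, 0],
  [0, 0, 0, 0, 0, 0],
  [0, 0, 0, 0, 0, 0],
])

```text
clock: 28.6
tool_pos: [0.4657, 0.0998, 0.1007]
orientation: [-179.7, 0.2, -89.3]
force: [-0.7, 0.1, -0.2]
opening: 0.0259
```

```bash
python3 - <<'E'
from h import *
o=ctrl.get_obs(); print(o['tool_pos'],o['orientation'],o['opening'])
im,d=snap('top'); utens(im); np.savez('t13.npz',im=im)
E
```

```text
[0.46567194 0.09976077 0.1006918 ] [-179.7142492     0.18501666  -89.27660824] 0.02589908184737531
opener handle []
black [{'c': (0.49, 0.4821), 'L': 94, 'W': 16, 'ang': 8.1, 'area': 1034}]
grey
  {'c': (0.4667, 0.5495), 'L': 50, 'W': 21, 'ang': -0.0, 'area': 804}
  {'c': (0.5128, 0.4938), 'L': 158, 'W': 66, 'ang': 0.0, 'area': 4148}
  {'c': (0.5998, 0.2808), 'L': 40, 'W': 20, 'ang': 0.0, 'area': 769}
  {'c': (0.6122, 0.4023), 'L': 40, 'W': 16, 'ang': -90.0, 'area': 432}
  {'c': (0.6143, 0.535), 'L': 61, 'W': 16, 'ang': -66.3, 'area': 581}
```

```bash
python3 - <<'E'
from h import *
f=np.load('top0.npz'); P=pts('top',f['d']); im=f['im']
m=(P[...,2]>.055)&(P[...,2]<.11)&(P[...,1]>.48)&(P[...,1]<.72)&(P[...,0]>.38)&(P[...,0]<.62)
q=P[m]; print(len(q),q.min(0).round(3),q.max(0).round(3)); 
(c,r)=cv2.minEnclosingCircle(q[q[:,2]>.08][:,:2].astype(np.float32)); print(c,r)
for a in np.arange(.52,.6,.01):
    s=q[abs(q[:,1]-a)<.005]; print(round(a,2),len(s), s[:,0].min().round(3) if len(s) else '', s[:,0].max().round(3) if len(s) else '',s[:,2].max().round(3) if len(s) else '')
S0=np.load('s1.npz'); Q=pts('side',S0['d']); m=(Q[...,2]>.03)&(Q[...,2]<.11)&(Q[...,1]>.5)&(Q[...,1]<.72)&(Q[...,0]>.38)&(Q[...,0]<.62)
q=Q[m]; print('side',len(q),q.min(0).round(3),q.max(0).round(3))
E
```

```text
652 [0.462 0.531 0.055] [0.543 0.65  0.096]
(0.49611812829971313, 0.596157431602478) 0.05554472655057907
0.52 0   
0.53 17 0.476 0.485 0.07
0.54 33 0.474 0.488 0.082
0.55 31 0.477 0.492 0.084
0.56 42 0.479 0.504 0.084
0.57 118 0.475 0.526 0.096
0.58 54 0.466 0.536 0.095
0.59 29 0.462 0.54 0.093
side 1292 [0.459 0.535 0.03 ] [0.544 0.653 0.095]
```

>>> servo_tool([
  [3, 35, 0, 0, 0, 0.5],
  [3, 35, 0, 0, 0, 0.5],
  [3, 35, 0, 0, 0, 0.5],
  [3, 35, 0, 0, 0, 0.5],
  [3, 35, 0, 0, 0, 0.5],
], fingers=0)

```text
clock: 29.07
tool_pos: [0.4784, 0.2748, 0.0969]
orientation: [179.9, -0.1, -86.8]
force: [0.9, 0.2, 0.9]
opening: 0.0016
```

>>> servo_tool([
  [3, 35, 0, 0, 0, 0.5],
  [3, 35, 0, 0, 0, 0.5],
  [3, 35, 0, 0, 0, 0.5],
  [3, 35, 0, 0, 0, 0.5],
  [3, 35, 0, 0, 0, 0.5],
])

```text
clock: 29.48
tool_pos: [0.4934, 0.4498, 0.0963]
orientation: [179.9, -0.1, -84.3]
force: [0.7, -0.1, -0.1]
opening: 0.0
```

>>> servo_tool([
  [3, 34, 0, 0, 0, 0],
  [0, 0, -30, 0, 0, 0],
  [0, 0, -30, 0, 0, 0],
  [0, 0, -10, 0, 0, 0],
  [0, 0, 0, 0, 0, 0],
])

```text
clock: 29.9
tool_pos: [0.4952, 0.48, 0.0232]
orientation: [179.7, -0.4, -84.3]
force: [-0.7, -0.6, -0.5]
opening: 0.0004
```

```bash
python3 - <<'E'
from h import *
o=ctrl.get_obs(); print(o['tool_pos'],o['orientation'],o['opening'],o['force'])
im,d=snap('top'); f=ortho('top',im,.02,.38,.64,-.02,.30,S); axis(im,.38,.56,.3,.4) if 0 else None
cv2.imwrite('pics/t14.png',cv2.resize(f[:,:,::-1],None,fx=.8,fy=.8)); np.savez('t14.npz',im=im)
E
```

```text
[0.49522049 0.47998332 0.0232498 ] [179.68778705  -0.37161965 -84.31115658] 0.0004240421809194918 [-0.6744236  -0.59643204 -0.45040175]
```

>>> servo_tool([
  [0, 0, -8, 0, 0, 0],
  [0, 0, -4, 0, 0, 0],
  [0, 0, -2, 0, 0, 0],
  [0, 0, 0, 0, 0, 0],
  [0, 0, 0, 0, 0, 0],
])

```text
clock: 30.37
tool_pos: [0.4974, 0.4829, 0.0148]
orientation: [-180.0, 0.0, -84.3]
force: [-0.4, 0.3, 0.2]
opening: 0.0005
```

>>> servo_tool([
  [0, 0, -2, 0, 0, 0],
  [0, 0, -2, 0, 0, 0],
  [0, 0, 0, 0, 0, 0],
  [0, 0, 0, 0, 0, 0],
])

```text
clock: 30.7
tool_pos: [0.4976, 0.4833, 0.0133]
orientation: [-179.9, 0.1, -84.2]
force: [-5.4, -3.4, 18.3]
opening: 0.0005
```

>>> servo_tool([
  [0, -4, 0, 0, 0, 0],
  [0, -8, 0, 0, 0, 0],
  [0, -10, 0, 0, 0, 0],
  [0, -10, 0, 0, 0, 0],
  [0, -10, 0, 0, 0, 0],
])

```text
clock: 31.12
tool_pos: [0.4995, 0.4448, 0.0133]
orientation: [-179.6, 0.4, -84.2]
force: [0.3, 6.7, 9.4]
opening: 0.0002
```

>>> servo_tool([
  [0, -10, 0, 0, 0, 0],
  [0, -10, 0, 0, 0, 0],
  [0, -10, 0, 0, 0, 0],
  [0, -10, 0, 0, 0, 0],
  [0, -8, 0, 0, 0, 0],
])

```text
clock: 31.53
tool_pos: [0.4998, 0.3965, 0.0133]
orientation: [-179.6, 0.4, -84.2]
force: [0.2, 6.3, 10.3]
opening: 0.0003
```

>>> servo_tool([
  [0, -4, 0, 0, 0, 0],
  [0, 0, 0, 0, 0, 0],
  [0, 0, 15, 0, 0, 0],
  [0, 0, 40, 0, 0, 0],
  [0, 0, 40, 0, 0, 0],
])

```text
clock: 31.95
tool_pos: [0.4963, 0.3877, 0.1049]
orientation: [179.9, -0.2, -84.3]
force: [1.0, 0.9, -0.3]
opening: 0.0006
```

>>> servo_tool([
  [0, -41, 0, 0, 0, 0],
  [0, -41, 0, 0, 0, 0],
  [0, -41, 0, 0, 0, 0],
  [0, -41, 0, 0, 0, 0],
  [0, -41, 0, 0, 0, 0],
])

```text
clock: 32.37
tool_pos: [0.4968, 0.1821, 0.1056]
orientation: [-179.9, 0.0, -84.2]
force: [0.3, -0.4, 0.1]
opening: 0.0008
```

>>> servo_tool([
  [0, -41, 0, 0, 0, 0],
  [0, -41, 0, 0, 0, 0],
  [0, 0, 0, 0, 0, 0],
  [0, 0, 0, 0, 0, 0],
])

```text
clock: 32.7
tool_pos: [0.4972, 0.0998, 0.1057]
orientation: [-179.9, 0.0, -84.5]
force: [-0.1, -0.0, 0.3]
opening: 0.0006
```

```bash
python3 - <<'E'
from h import *
o=ctrl.get_obs(); print(o['tool_pos'],o['orientation'],o['opening'],o['force'])
im,d=snap('top'); utens(im); np.savez('t15.npz',im=im)
E
```

```text
[0.49717333 0.09982635 0.10565381] [-1.79942864e+02  2.89784192e-02 -8.44772238e+01] 0.0006437941234738471 [-0.1237117  -0.0108824   0.26580937]
opener handle []
black [{'c': (0.4926, 0.3888), 'L': 93, 'W': 15, 'ang': 5.2, 'area': 924}]
grey
  {'c': (0.467, 0.5495), 'L': 50, 'W': 21, 'ang': 0.0, 'area': 807}
  {'c': (0.5132, 0.3917), 'L': 156, 'W': 65, 'ang': 8.1, 'area': 3850}
  {'c': (0.5998, 0.2808), 'L': 40, 'W': 20, 'ang': 0.0, 'area': 770}
  {'c': (0.6125, 0.4023), 'L': 40, 'W': 15, 'ang': -90.0, 'area': 412}
  {'c': (0.6144, 0.5353), 'L': 61, 'W': 17, 'ang': -66.0, 'area': 587}
```

>>> servo_tool([
  [0.2, 20.65, 0, 0, 0, -6.32],
  [0.2, 20.65, 0, 0, 0, -6.32],
  [0.2, 20.65, 0, 0, 0, -6.32],
  [0.2, 20.65, 0, 0, 0, -6.32],
  [0.2, 20.65, 0, 0, 0, -6.32],
], fingers=34)

```text
clock: 33.17
tool_pos: [0.4981, 0.2076, 0.1052]
orientation: [-180.0, 0.0, -116.1]
force: [0.5, -0.3, -0.1]
opening: 0.0282
```

>>> servo_tool([
  [0.2, 20.65, 0, 0, 0, -6.32],
  [0.2, 20.65, 0, 0, 0, -6.32],
  [0.2, 20.65, 0, 0, 0, -6.32],
  [0.2, 20.65, 0, 0, 0, -6.32],
  [0.2, 20.65, 0, 0, 0, -6.32],
])

```text
clock: 33.58
tool_pos: [0.4987, 0.3111, 0.1051]
orientation: [180.0, 0.0, -147.7]
force: [0.3, -0.1, -0.4]
opening: 0.034
```

>>> servo_tool([
  [0.2, 20.65, 0, 0, 0, -6.32],
  [0.2, 20.65, 0, 0, 0, -6.32],
  [0.2, 20.65, 0, 0, 0, -6.32],
  [0.2, 20.65, 0, 0, 0, -6.32],
  [0, 0, 0, 0, 0, 0],
])

```text
clock: 34.0
tool_pos: [0.4996, 0.396, 0.1049]
orientation: [179.9, 0.1, -172.9]
force: [0.7, 0.1, 0.1]
opening: 0.0336
```

>>> servo_tool([
  [0, 0, -35, 0, 0, 0],
  [0, 0, -30, 0, 0, 0],
  [0, 0, -18, 0, 0, 0],
  [0, 0, -8, 0, 0, 0],
  [0, 0, 0, 0, 0, 0],
])

```text
clock: 34.42
tool_pos: [0.4987, 0.3906, 0.0119]
orientation: [-179.8, -0.1, -172.7]
force: [0.5, 0.2, 0.8]
opening: 0.0339
```

>>> servo_tool([
  [0, 0, 0, 0, 0, 0],
  [0, 0, 0, 0, 0, 0],
])

```text
clock: 34.58
tool_pos: [0.5006, 0.3921, 0.0155]
orientation: [179.9, 0.1, -172.7]
force: [0.0, 0.9, -0.6]
opening: 0.034
```

>>> servo_tool([
  [0, -1, -5, 0, 0, 0],
  [0, -1, -3, 0, 0, 0],
  [0, 0, 0, 0, 0, 0],
  [0, 0, 0, 0, 0, 0],
])

```text
clock: 34.92
tool_pos: [0.5, 0.3887, 0.0062]
orientation: [180.0, 0.0, -172.8]
force: [-0.1, -1.0, -0.7]
opening: 0.034
```

>>> servo_tool([
  [0, 0, 0, 0, 0, 0],
  [0, 0, 0, 0, 0, 0],
  [0, 0, 0, 0, 0, 0],
  [0, 0, 0, 0, 0, 0],
], fingers=5)

```text
clock: 35.25
tool_pos: [0.5001, 0.389, 0.0063]
orientation: [180.0, 0.0, -172.8]
force: [-0.8, 1.1, 0.7]
opening: 0.0221
```

>>> servo_tool([
  [0, 0, 0, 0, 0, 0],
  [0, 0, 0, 0, 0, 0],
])

```text
clock: 35.42
tool_pos: [0.5001, 0.389, 0.0062]
orientation: [180.0, 0.0, -172.8]
force: [-1.0, -0.0, 2.0]
opening: 0.0226
```

>>> servo_tool([
  [0, 0, 5, 0, 0, 0],
  [0, 0, 20, 0, 0, 0],
  [0, 0, 30, 0, 0, 0],
  [0, -15, 25, 0, 0, -2],
  [0, -25, 0, 0, 0, -2],
])

```text
clock: 35.83
tool_pos: [0.5024, 0.3524, 0.0915]
orientation: [179.7, 0.4, -176.7]
force: [1.2, 0.7, -0.1]
opening: 0.0222
```

>>> servo_tool([
  [0, -30, 0, 0, 0, -2.4],
  [-1, -35, 0, 0, 0, 0],
  [0, -35, 0, 0, 0, 0],
  [0, -20, 0, 0, 0, 0],
  [0, -8, 0, 0, 0, 0],
])

```text
clock: 36.25
tool_pos: [0.4981, 0.2179, 0.0863]
orientation: [-180.0, -0.1, -179.3]
force: [-0.0, -1.0, -0.3]
opening: 0.0222
```

>>> servo_tool([
  [0, 0, 0, 0, 0, 0],
  [0, 0, 0, 0, 0, 0],
  [0, 0, 0, 0, 0, 0],
])

```text
clock: 36.5
tool_pos: [0.4993, 0.2218, 0.0862]
orientation: [180.0, 0.0, -179.1]
force: [0.1, -0.7, -1.0]
opening: 0.0224
```

```bash
python3 - <<'E'
from h import *
o=ctrl.get_obs(); print(o['tool_pos'],o['orientation'],o['opening'],o['force'])
im,d=snap('top'); im2,d2=snap('side'); np.savez('t16.npz',im=im,im2=im2,d=d,d2=d2)
o=cv2.resize(im[170:320,280:430,::-1],None,fx=2.6,fy=2.6,interpolation=cv2.INTER_CUBIC); b=cv2.resize(im2[140:290,260:410,::-1],None,fx=2.6,fy=2.6,interpolation=cv2.INTER_CUBIC)
cv2.imwrite('pics/m16.png',np.hstack([o,b]))
E
```

```text
[0.49930053 0.22177169 0.08618923] [ 1.79978575e+02  2.80272986e-02 -1.79140514e+02] 0.022392250710246905 [ 0.14993789 -0.70733387 -1.02910633]
```

View pics/m16.png

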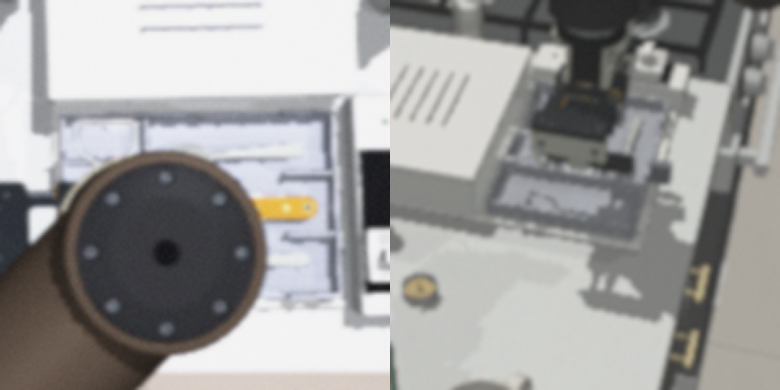

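```bash
python3 - <<'E'
from h import *
f=np.load('t16.npz'); 
for c in(75,106,137): print(ray('top',280+c/2.6,170+127/2.6,.0925).round(4))
o=ortho('top',f['im'],.0925,.54,.60,.17,.27,4000); cv2.imwrite('pics/b.png',o[:,:,::-1])
g=cv2.cvtColor(o,cv2.COLOR_RGB2GRAY).astype(float)
for x in (.585,.58,.575,.57,.565):
    p=g[int((.60-x)*4000)-6:int((.60-x)*4000)+6].mean(0); print(x,[int(p[i]) for i in range(0,400,10)])
E
```

```text
[0.5845 0.2487 0.0925]
[0.5844 0.2219 0.0925]
[0.5843 0.1951 0.0925]
0.585 [153, 162, 166, 181, 201, 199, 192, 199, 212, 215, 211, 217, 223, 224, 224, 222, 222, 218, 213, 219, 229, 232, 233, 232, 230, 228, 224, 216, 212, 213, 184, 149, 167, 193, 191, 196, 209, 213, 202, 193]
0.58 [180, 194, 189, 190, 212, 223, 221, 214, 213, 212, 215, 223, 227, 227, 228, 228, 228, 226, 225, 225, 227, 229, 229, 228, 226, 225, 221, 214, 210, 212, 186, 149, 171, 210, 222, 229, 230, 230, 231, 231]
0.575 [217, 214, 200, 193, 210, 219, 221, 216, 215, 218, 219, 223, 225, 224, 225, 223, 225, 224, 226, 227, 226, 226, 227, 226, 222, 219, 217, 212, 211, 214, 187, 151, 172, 204, 215, 225, 229, 229, 228, 227]
0.57 [220, 214, 200, 194, 212, 221, 222, 222, 225, 225, 225, 223, 224, 224, 224, 225, 225, 224, 225, 225, 226, 225, 226, 225, 221, 219, 216, 215, 219, 220, 193, 152, 169, 202, 216, 225, 225, 224, 223, 221]
0.565 [223, 218, 202, 187, 196, 210, 220, 222, 221, 222, 223, 218, 218, 220, 221, 222, 222, 224, 224, 223, 223, 223, 225, 223, 221, 215, 211, 215, 220, 214, 186, 140, 141, 168, 173, 169, 163, 159, 158, 158]
```

>>> servo_tool([
  [0, 0, -25, 0, 0, 0],
  [0, 0, -18, 0, 0, 0],
  [0, 0, -8, 0, 0, 0],
  [0, 0, 0, 0, 0, 0],
  [0, 0, 0, 0, 0, 0],
])

```text
clock: 37.02
tool_pos: [0.499, 0.2212, 0.0349]
orientation: [-179.9, -0.0, -179.1]
force: [-0.5, -0.3, -0.4]
opening: 0.0223
```

>>> servo_tool([
  [0, 0, -4, 0, 0, 0],
  [0, 0, -4, 0, 0, 0],
  [0, 0, -3, 0, 0, 0],
  [0, 0, 0, 0, 0, 0],
  [0, 0, 0, 0, 0, 0],
])

```text
clock: 37.43
tool_pos: [0.4989, 0.2208, 0.0241]
orientation: [-180.0, 0.0, -179.2]
force: [-0.2, -0.5, -1.1]
opening: 0.0222
```

No contact with the walls. Lower slightly more, release a little, and rise.

>>> servo_tool([
  [0, 0, -3, 0, 0, 0],
  [0, 0, 0, 0, 0, 0],
  [0, 0, 0, 0, 0, 0],
])

```text
clock: 37.68
tool_pos: [0.4989, 0.2208, 0.0209]
orientation: [-180.0, -0.0, -179.2]
force: [-0.4, 0.5, -0.9]
opening: 0.0219
```

>>> servo_tool([
  [0, 0, 0, 0, 0, 0],
  [0, 0, 0, 0, 0, 0],
  [0, 0, 0, 0, 0, 0],
], fingers=27)

```text
clock: 37.93
tool_pos: [0.4991, 0.2209, 0.0212]
orientation: [180.0, 0.0, -179.2]
force: [-0.5, 0.0, 0.0]
opening: 0.0271
```

>>> servo_tool([
  [0, 0, 6, 0, 0, 0],
  [0, 0, 20, 0, 0, 0],
  [0, 0, 40, 0, 0, 0],
  [0, 0, 0, 0, 0, 0],
])

```text
clock: 38.27
tool_pos: [0.5022, 0.223, 0.0937]
orientation: [179.7, 0.4, -179.1]
force: [1.3, 1.7, 1.7]
opening: 0.0273
```

>>> servo_tool([
  [0, 40, 0, 0, 0, 0],
  [0, 40, 0, 0, 0, 0],
  [0, 40, 0, 0, 0, 0],
  [0, 40, 0, 0, 0, 0],
  [0, 40, 0, 0, 0, 0],
])

```text
clock: 38.68
tool_pos: [0.4989, 0.4229, 0.088]
orientation: [179.9, 0.0, -179.2]
force: [1.2, -0.1, 0.4]
opening: 0.0271
```

```bash
python3 - <<'E'
from h import *
o=ctrl.get_obs(); print(o['tool_pos'],o['orientation'])
im,d=snap('top'); im2,_=snap('side'); np.savez('t17.npz',im=im,d=d,im2=im2)
o=ortho('top',im,.02,.38,.64,-.08,.30,S)
cv2.imwrite('pics/t17.png',cv2.resize(o[:,:,::-1],None,fx=.8,fy=.8))
P=pts('top',d); m=(P[...,2]>.034)&(P[...,2]<.05)&(P[...,0]<.435)&(P[...,0]>.38)&(P[...,1]<.19)&(P[...,1]>.12); q=P[m]; print('pull',q.min(0).round(3),q.max(0).round(3),np.median(q,0).round(3))
hs=cv2.cvtColor(ortho('top',im,.025,.42,.61,.185,.262,S),cv2.COLOR_RGB2HSV); print('peeler',rect(hs[...,2]<70,300,4000,.61,.262))
E
```

```text
[0.49891652 0.42285252 0.08797513] [ 1.79943381e+02  4.74732107e-02 -1.79167775e+02]
pull [0.407 0.145 0.034] [0.432 0.177 0.048] [0.419 0.152 0.043]
peeler [{'c': (0.4908, 0.2213), 'L': 96, 'W': 16, 'ang': 0.0, 'area': 1202}]
```

View pics/t17.png

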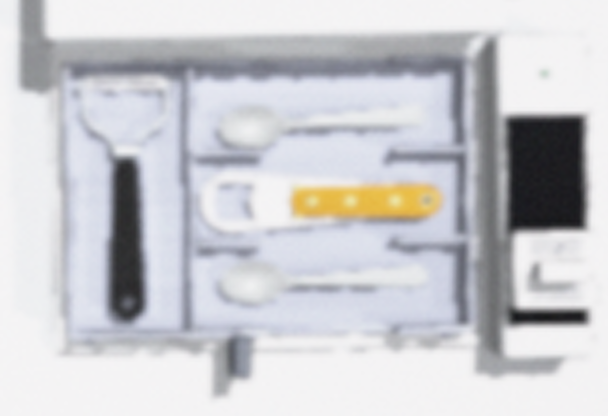

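>>> servo_tool([
  [-14.5, -33.9, 0, 0, 0, 0],
  [-14.5, -33.9, 0, 0, 0, 0],
  [-14.5, -33.9, 0, 0, 0, 0],
  [-14.5, -33.9, 0, 0, 0, 0],
  [-14.5, -33.9, 0, 0, 0, 0],
], fingers=0)

```text
clock: 39.2
tool_pos: [0.4256, 0.2498, 0.0873]
orientation: [180.0, 0.0, -179.1]
force: [0.7, -0.8, 0.5]
opening: 0.0017
```

>>> servo_tool([
  [-14.5, -33.9, 0, 0, 0, 0],
  [-14.5, -33.9, 0, 0, 0, 0],
  [-14.5, -33.9, 0, 0, 0, 0],
  [0, 0, 0, 0, 0, 0],
  [0, 0, 0, 0, 0, 0],
])

```text
clock: 39.62
tool_pos: [0.3824, 0.1482, 0.0878]
orientation: [179.9, 0.1, -179.2]
force: [0.7, 1.3, 0.9]
opening: 0.0001
```

>>> servo_tool([
  [0, 0, -30, 0, 0, 0],
  [0, 0, -25, 0, 0, 0],
  [0, 0, -13, 0, 0, 0],
  [0, 0, 0, 0, 0, 0],
  [0, 0, 0, 0, 0, 0],
])

```text
clock: 40.03
tool_pos: [0.3832, 0.15, 0.0189]
orientation: [-179.9, -0.0, -179.1]
force: [0.4, 1.3, -0.2]
opening: 0.0003
```

>>> servo_tool([
  [3, 0, 0, 0, 0, 0],
  [3, 0, 0, 0, 0, 0],
  [4, 0, 0, 0, 0, 0],
  [5, 0, 0, 0, 0, 0],
  [6, 0, 0, 0, 0, 0],
])

```text
clock: 40.45
tool_pos: [0.4045, 0.1499, 0.0196]
orientation: [180.0, 0.0, -179.2]
force: [-1.6, 0.8, 1.4]
opening: 0.0004
```

>>> servo_tool([
  [7, 0, 0, 0, 0, 0],
  [8, 0, 0, 0, 0, 0],
  [8, 0, 0, 0, 0, 0],
  [8, 0, 0, 0, 0, 0],
  [8, 0.5, 0, 0, 0, 0],
])

```text
clock: 40.87
tool_pos: [0.4436, 0.1498, 0.0189]
orientation: [-180.0, -0.0, -179.2]
force: [-2.4, -0.6, 2.1]
opening: 0.0003
```

>>> servo_tool([
  [8, 0, 0, 0, 0, 0],
  [8, 0, 0, 0, 0, 0],
  [8, 0, 0, 0, 0, 0],
  [8, 0, 0, 0, 0, 0],
  [8, 0.5, 0, 0, 0, 0],
])

```text
clock: 41.28
tool_pos: [0.4835, 0.1504, 0.0189]
orientation: [-180.0, -0.0, -179.2]
force: [-2.5, -0.7, 1.5]
opening: 0.0001
```

>>> servo_tool([
  [8, 0, 0, 0, 0, 0],
  [8, 0, 0, 0, 0, 0],
  [8, 0, 0, 0, 0, 0],
  [8, 0, 0, 0, 0, 0],
  [8, 0.5, 0, 0, 0, 0],
])

```text
clock: 41.7
tool_pos: [0.5235, 0.1509, 0.0189]
orientation: [-180.0, -0.0, -179.2]
force: [-2.7, -1.0, 0.8]
opening: 0.0003
```

>>> servo_tool([
  [7, 0, 0, 0, 0, 0],
  [6, 0, 0, 0, 0, 0],
  [5, 0, 0, 0, 0, 0],
  [4, 0, 0, 0, 0, 0],
  [3, 0, 0, 0, 0, 0],
])

```text
clock: 42.12
tool_pos: [0.5484, 0.1512, 0.019]
orientation: [180.0, 0.0, -179.2]
force: [-1.2, 2.5, -0.7]
opening: 0.0006
```

>>> servo_tool([
  [4, 0, 0, 0, 0, 0],
  [5, 0, 0, 0, 0, 0],
  [5, 0, 0, 0, 0, 0],
  [5, 0, 0, 0, 0, 0],
  [4, 0, 0, 0, 0, 0],
])

```text
clock: 42.53
tool_pos: [0.5717, 0.1513, 0.0191]
orientation: [180.0, 0.0, -179.2]
force: [-1.0, 2.0, 0.1]
opening: 0.0008
```

>>> servo_tool([
  [3, 0, 0, 0, 0, 0],
  [2, 0, 0, 0, 0, 0],
  [2, 0, 0, 0, 0, 0],
  [1, 0, 0, 0, 0, 0],
  [1, 0, 0, 0, 0, 0],
])

```text
clock: 42.95
tool_pos: [0.5766, 0.1509, 0.0188]
orientation: [-179.9, -0.3, -179.2]
force: [-19.8, 7.8, 14.1]
opening: 0.0001
```

>>> servo_tool([
  [-5, 0, 0, 0, 0, 0],
  [-15, 0, 0, 0, 0, 0],
  [-15, 0, 0, 0, 0, 0],
  [0, 0, 35, 0, 0, 0],
  [0, 0, 40, 0, 0, 0],
])

```text
clock: 43.37
tool_pos: [0.5426, 0.1498, 0.0925]
orientation: [-179.8, -0.3, -179.1]
force: [1.7, 1.2, 0.0]
opening: 0.0006
```

>>> servo_tool([
  [-10, 40, 10, 0, 0, 0],
  [-10, 40, 10, 0, 0, 0],
  [0, 40, 0, 0, 0, 0],
  [0, 40, 0, 0, 0, 0],
  [0, 0, 0, 0, 0, 0],
])

```text
clock: 43.78
tool_pos: [0.5264, 0.3161, 0.1146]
orientation: [179.8, 0.2, -178.9]
force: [1.4, -0.5, 0.8]
opening: 0.0003
```

```bash
python3 - <<'E'
from h import *
o=ctrl.get_obs(); print(o['tool_pos'],o['orientation'],o['force'])
Z=[];I=[]
for i in range(4):
    im,d=snap('top'); d=d.copy(); Z.append(pts('top',d))
P=np.median(Z,0); np.savez('t18.npz',im=im,P=P)
m=(P[...,2]>.066)&(P[...,2]<.085)&(P[...,0]>.44)&(P[...,0]<.54)&(P[...,1]<-.01)&(P[...,1]>-.07); q=P[m]; print('fin',len(q),q.min(0).round(4),q.max(0).round(4),np.median(q,0).round(4))
m=(abs(P[...,2]-.057)<.004)&(P[...,0]>.43)&(P[...,0]<.54)&(P[...,1]<.0)&(P[...,1]>-.07); q=P[m]; print('plate',len(q),np.percentile(q,[2,50,98],axis=0).round(4))
im2,d2=snap('side'); Q=pts('side',d2); m=(Q[...,2]>.066)&(Q[...,2]<.085)&(Q[...,0]>.44)&(Q[...,0]<.54)&(Q[...,1]<-.01)&(Q[...,1]>-.07); q=Q[m]; print('fin side',len(q),q.min(0).round(4),q.max(0).round(4),np.median(q,0).round(4))
m=(P[...,2]>.034)&(P[...,2]<.05)&(P[...,0]<.62)&(P[...,0]>.56)&(P[...,1]<.19)&(P[...,1]>.12); q=P[m]; print('pull',len(q),q.min(0).round(3),q.max(0).round(3))
o=ortho('top',im,.066,.42,.62,-.09,.03,3500); cv2.imwrite('pics/t18.png',o[:,:,::-1])
E
```

```text
[0.52644167 0.31607438 0.1146388 ] [ 179.84522999    0.21339122 -178.93212736] [ 1.37125748 -0.53362976  0.78688596]
fin 70 [ 0.4688 -0.0501  0.0695] [ 0.4781 -0.021   0.0785] [ 0.4735 -0.0347  0.0756]
plate 370 [[ 0.452  -0.0602  0.0554]
 [ 0.4771 -0.0344  0.0579]
 [ 0.4954 -0.0114  0.0601]]
fin side 29 [ 0.4655 -0.0487  0.0664] [ 0.4773 -0.0158  0.0809] [ 0.4708 -0.0276  0.0743]
pull 53 [0.589 0.149 0.041] [0.613 0.159 0.045]
```

View pics/t18.png

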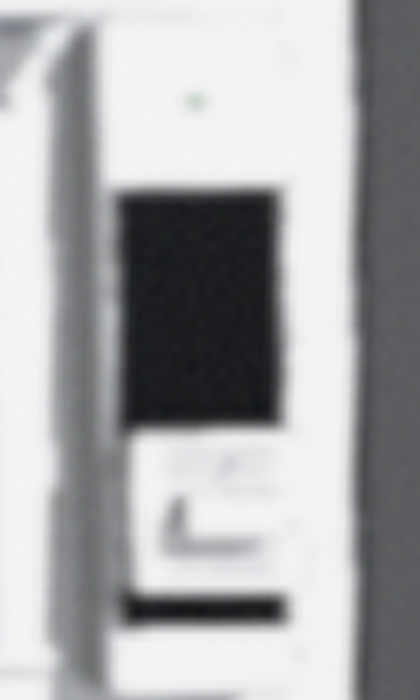

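>>> servo_tool([
  [-8.8, -35.2, 0, 0, 0, 0],
  [-8.8, -35.2, 0, 0, 0, 0],
  [-8.8, -35.2, 0, 0, 0, 0],
  [-8.8, -35.2, 0, 0, 0, 0],
  [-8.8, -35.2, 0, 0, 0, 0],
], fingers=0)

```text
clock: 44.45
tool_pos: [0.4805, 0.131, 0.1138]
orientation: [180.0, 0.0, -179.2]
force: [0.3, -0.6, 0.9]
opening: 0.0003
```

>>> servo_tool([
  [-8.8, -35.2, 0, 0, 0, 0],
  [-8.8, -35.2, 0, 0, 0, 0],
  [-8.8, -35.2, 0, 0, 0, 0],
  [-8.8, -35.2, 0, 0, 0, 0],
  [-8.8, -35.2, 0, 0, 0, 0],
])

```text
clock: 44.87
tool_pos: [0.4361, -0.0448, 0.114]
orientation: [180.0, 0.1, -179.2]
force: [0.8, -0.4, 0.5]
opening: 0.0005
```

>>> servo_tool([
  [0, 0, 0, 0, 0, 0],
  [0, 0, -25, 0, 0, 0],
  [0, 0, -15, 0, 0, 0],
  [0, 0, -8, 0, 0, 0],
  [0, 0, 0, 0, 0, 0],
])

```text
clock: 45.28
tool_pos: [0.4359, -0.0434, 0.0644]
orientation: [-180.0, -0.2, -179.3]
force: [-0.6, -0.2, -0.4]
opening: 0.0006
```

>>> servo_tool([
  [0, 0, 0, 0, 0, 0],
  [0, 0, 0, 0, 0, 0],
])

```text
clock: 45.45
tool_pos: [0.4379, -0.0422, 0.0664]
orientation: [180.0, 0.1, -179.1]
force: [0.2, 0.3, -0.1]
opening: 0.0006
```

>>> servo_tool([
  [0, 6, -1.5, 0, 0, 0],
  [6, 0, 0, 0, 0, 0],
  [6, 0, 0, 0, 0, 0],
  [6, 0, 0, 0, 0, 0],
  [6, 0, 0, 0, 0, 0],
])

```text
clock: 45.87
tool_pos: [0.4618, -0.0361, 0.0643]
orientation: [180.0, -0.0, -179.1]
force: [-2.2, 1.6, 1.3]
opening: 0.0003
```

>>> servo_tool([
  [6, 0, 0, 0, 0, 0],
  [7, 0, 0, 0, 0, 0],
  [7, 0, 0, 0, 0, 0],
  [7, 0, 0, 0, 0, 0],
  [7, 0, 0, 0, 0, 0],
])

```text
clock: 46.28
tool_pos: [0.4958, -0.0363, 0.0639]
orientation: [-180.0, -0.0, -179.2]
force: [-2.0, 2.0, 0.4]
opening: 0.0005
```

>>> servo_tool([
  [5, 0, 0, 0, 0, 0],
  [4, 0, 0, 0, 0, 0],
  [3, 0, 0, 0, 0, 0],
  [2, 0, 0, 0, 0, 0],
  [2, 0, 0, 0, 0, 0],
])

```text
clock: 46.7
tool_pos: [0.5109, -0.0364, 0.064]
orientation: [-180.0, -0.1, -179.2]
force: [-9.1, 2.9, 3.4]
opening: 0.0006
```

>>> servo_tool([
  [1.5, 0, 0, 0, 0, 0],
  [0, 0, 0, 0, 0, 0],
  [0, 0, 0, 0, 0, 0],
  [0, 0, 0, 0, 0, 0],
])

```text
clock: 47.03
tool_pos: [0.5109, -0.0365, 0.0639]
orientation: [-180.0, -0.2, -179.2]
force: [-7.9, 2.7, 3.2]
opening: 0.0005
```

>>> servo_tool([
  [-6, 0, 0, 0, 0, 0],
  [-15, 0, 0, 0, 0, 0],
  [-19, 0, 0, 0, 0, 0],
  [0, 0, 0, 0, 0, 0],
  [0, 0, 0, 0, 0, 0],
])

```text
clock: 47.45
tool_pos: [0.4729, -0.0363, 0.0648]
orientation: [180.0, 0.1, -179.1]
force: [1.2, 0.6, 0.6]
opening: 0.0006
```

```bash
python3 - <<'E'
from h import *
o=ctrl.get_obs(); print(o['tool_pos'],o['orientation'],o['force'])
Z=[pts('top',snap('top')[1]) for i in range(3)]+[]
P=np.median(Z,0)
m=(P[...,2]>.066)&(P[...,2]<.085)&(P[...,0]>.44)&(P[...,0]<.58)&(P[...,1]<-.01)&(P[...,1]>-.07); q=P[m]; print('fin',len(q),np.percentile(q,[2,50,98],axis=0).round(4) if len(q) else '')
Q=pts('side',snap('side')[1]); m=(Q[...,2]>.064)&(Q[...,2]<.085)&(Q[...,0]>.50)&(Q[...,0]<.58)&(Q[...,1]<-.01)&(Q[...,1]>-.07); q=Q[m]; print('fin side',len(q),np.percentile(q,[2,50,98],axis=0).round(4) if len(q) else '')
E
```

```text
[ 0.47290449 -0.0362575   0.06482029] [ 1.79986548e+02  1.11922143e-01 -1.79121492e+02] [1.20785094 0.64673614 0.60443698]
fin 75 [[ 0.523  -0.0493  0.0718]
 [ 0.5275 -0.0351  0.0753]
 [ 0.5343 -0.02    0.0779]]
fin side 24 [[ 0.5212 -0.0489  0.0664]
 [ 0.5269 -0.0284  0.0745]
 [ 0.5327 -0.016   0.0776]]
```

>>> servo_tool([
  [-1, 0, -8, 0, 0, 0],
  [0, 0, -5, 0, 0, 0],
  [0, 0, -3, 0, 0, 0],
  [0, 0, -3, 0, 0, 0],
  [0, 0, -3, 0, 0, 0],
])

```text
clock: 48.07
tool_pos: [0.472, -0.0364, 0.0424]
orientation: [-180.0, -0.0, -179.1]
force: [-14.8, 4.1, 49.8]
opening: 0.0005
```

>>> servo_tool([
  [0, 0, -1, 0, 0, 0],
  [0, 0, 0, 0, 0, 0],
])

```text
clock: 48.23
tool_pos: [0.472, -0.0363, 0.0428]
orientation: [-180.0, 0.0, -179.1]
force: [-9.1, 3.1, 28.8]
opening: 0.0004
```

>>> servo_tool([
  [0, 0, 2, 0, 0, 0],
  [0, 0, 0, 0, 0, 0],
  [0, 0, 0, 0, 0, 0],
  [0, 0, 0, 0, 0, 0],
  [0, 0, 0, 0, 0, 0],
])

```text
clock: 48.65
tool_pos: [0.4718, -0.0363, 0.0433]
orientation: [-180.0, -0.0, -179.2]
force: [-2.8, 1.0, 6.9]
opening: 0.0006
```

>>> servo_tool([
  [0, 0, 0, 0, 0, 0],
  [0, 0, 0, 0, 0, 0],
  [0, 0, 0, 0, 0, 0],
  [0, 0, 0, 0, 0, 0],
  [0, 0, 0, 0, 0, 0],
])

```text
clock: 49.07
tool_pos: [0.4718, -0.0363, 0.0432]
orientation: [-180.0, -0.0, -179.2]
force: [-1.8, 1.7, 7.5]
opening: 0.0005
```

>>> servo_tool([
  [0, 0, 10, 0, 0, 0],
  [0, 0, 25, 0, 0, 0],
  [0, 0, 20, 0, 0, 0],
  [30, 0, 0, 0, 0, 0],
  [30, 0, 0, 0, 0, 0],
])

```text
clock: 49.48
tool_pos: [0.5327, -0.0361, 0.0999]
orientation: [179.9, 0.2, -179.1]
force: [0.3, 0.3, -0.3]
opening: 0.0004
```

>>> servo_tool([
  [26, 0, 0, 0, 0, 0],
  [0, 0, 0, 0, 0, 0],
  [0, 0, 0, 0, 0, 0],
  [0, 0, -20, 0, 0, 0],
  [0, 0, -8, 0, 0, 0],
])

```text
clock: 49.9
tool_pos: [0.556, -0.0365, 0.0682]
orientation: [180.0, -0.1, -179.2]
force: [-0.7, 0.3, 0.0]
opening: 0.0004
```

>>> servo_tool([
  [0, 0, 0, 0, 0, 0],
  [0, 0, 0, 0, 0, 0],
])

```text
clock: 50.07
tool_pos: [0.5567, -0.0365, 0.0697]
orientation: [-180.0, -0.1, -179.2]
force: [0.8, -0.0, 0.5]
opening: 0.0004
```

>>> servo_tool([
  [0, 0, -5, 0, 0, 0],
  [-5, 0, 0, 0, 0, 0],
  [-6, 0, 0, 0, 0, 0],
  [-6, 0, 0, 0, 0, 0],
  [-6, 0, 0, 0, 0, 0],
])

```text
clock: 50.48
tool_pos: [0.5347, -0.0362, 0.0656]
orientation: [180.0, 0.1, -179.1]
force: [2.3, -1.2, -0.9]
opening: 0.0002
```

>>> servo_tool([
  [-7, 0, 0, 0, 0, 0],
  [-7, 0, 0, 0, 0, 0],
  [-7, 0, 0, 0, 0, 0],
  [-7, 0, 0, 0, 0, 0],
  [-7, 0, 0, 0, 0, 0],
])

```text
clock: 50.9
tool_pos: [0.4993, -0.0363, 0.0654]
orientation: [180.0, 0.0, -179.2]
force: [2.6, -1.6, 1.1]
opening: 0.0005
```

>>> servo_tool([
  [-4, 0, 0, 0, 0, 0],
  [-3, 0, 0, 0, 0, 0],
  [-2, 0, 0, 0, 0, 0],
  [-2, 0, 0, 0, 0, 0],
  [0, 0, 0, 0, 0, 0],
])

```text
clock: 51.32
tool_pos: [0.4897, -0.0361, 0.0654]
orientation: [180.0, 0.1, -179.1]
force: [3.6, -1.7, -0.8]
opening: 0.0006
```

>>> servo_tool([
  [-2, 0, 0, 0, 0, 0],
  [-1, 0, 0, 0, 0, 0],
  [-1, 0, 0, 0, 0, 0],
  [-1, 0, 0, 0, 0, 0],
  [0, 0, 0, 0, 0, 0],
])

```text
clock: 51.73
tool_pos: [0.4892, -0.0356, 0.0661]
orientation: [180.0, 0.5, -179.1]
force: [18.2, -6.9, -10.8]
opening: 0.0007
```

>>> servo_tool([
  [6, 0, 0, 0, 0, 0],
  [14, 0, 0, 0, 0, 0],
  [0, 0, 30, 0, 0, 0],
  [0, 0, 40, 0, 0, 0],
  [0, -30, 20, 0, 0, 0],
])

```text
clock: 52.15
tool_pos: [0.5051, -0.0641, 0.1581]
orientation: [180.0, 0.1, -179.0]
force: [1.1, -0.1, 0.2]
opening: 0.0004
```

>>> servo_tool([
  [-10, -38, 0, 0, 0, 0],
  [-10, -38, 0, 0, 0, 0],
  [-10, -38, 0, 0, 0, 0],
  [-10, -38, 0, 0, 0, 0],
  [-10, -38, 0, 0, 0, 0],
])

```text
clock: 52.57
tool_pos: [0.4523, -0.2574, 0.1548]
orientation: [179.9, -0.1, -179.2]
force: [2.5, 0.6, 0.6]
opening: 0.0007
```

>>> servo_tool([
  [-10, -38, 0, 0, 0, 0],
  [-10, -38, 0, 0, 0, 0],
  [0, 0, 0, 0, 0, 0],
  [0, 0, 0, 0, 0, 0],
  [0, 0, 0, 0, 0, 0],
])

```text
clock: 52.98
tool_pos: [0.433, -0.332, 0.1544]
orientation: [179.9, -0.1, -179.2]
force: [-0.6, 0.7, -0.3]
opening: 0.0004
```

```bash
python3 - <<'E'
from h import *
o=ctrl.get_obs(); print(o['tool_pos'],o['orientation'],o['force'])
Z=[];
for i in range(4): im,d=snap('top'); Z.append(pts('top',d))
P=np.median(Z,0)
def st(n,z0,z1,x0,x1,y0,y1):
    m=(P[...,2]>z0)&(P[...,2]<z1)&(P[...,0]>x0)&(P[...,0]<x1)&(P[...,1]>y0)&(P[...,1]<y1); q=P[m]; print(n,len(q),np.percentile(q,[0,2,50,98,100],axis=0).round(4).tolist() if len(q) else '')
st('fin',.066,.085,.44,.58,-.07,-.01); st('plate',.053,.061,.43,.58,-.07,0); st('pull',.034,.05,.56,.63,.12,.19)
f=np.load('top0.npz'); P0=P; P=pts('top',f['d']); st('fin0',.066,.085,.44,.58,-.07,-.01); st('plate0',.053,.061,.43,.58,-.07,0)
a=cv2.GaussianBlur(f['im'],(0,0),1.5).astype(int); b=cv2.GaussianBlur(im,(0,0),1.5).astype(int)
dd=(abs(a-b).max(2)>40).astype(np.uint8); k,l,s,c=cv2.connectedComponentsWithStats(dd)
print([(s[i].tolist()) for i in range(1,k) if s[i,4]>15])
cv2.imwrite('pics/fin.png',im[130:330,20:480,::-1])
E
```

```text
[ 0.43300801 -0.3320315   0.15442474] [ 1.79933047e+02 -9.15225349e-02 -1.79249944e+02] [-0.61799665  0.72532612 -0.25024783]
fin 70 [[0.4687, -0.0497, 0.0696], [0.4689, -0.0495, 0.0717], [0.4735, -0.0347, 0.076], [0.478, -0.0212, 0.0774], [0.4781, -0.021, 0.0778]]
plate 371 [[0.4519, -0.061, 0.053], [0.452, -0.06, 0.0549], [0.4771, -0.0341, 0.0578], [0.4954, -0.0117, 0.0599], [0.4955, -0.011, 0.0605]]
pull 53 [[0.5892, 0.1494, 0.041], [0.5892, 0.1495, 0.0416], [0.601, 0.1546, 0.0434], [0.613, 0.1592, 0.0454], [0.613, 0.1593, 0.0456]]
fin0 70 [[0.4688, -0.0505, 0.0711], [0.4688, -0.0498, 0.0718], [0.4735, -0.0345, 0.0754], [0.4781, -0.0212, 0.0789], [0.4781, -0.021, 0.0793]]
plate0 361 [[0.4519, -0.0614, 0.0532], [0.452, -0.0603, 0.0537], [0.4771, -0.0336, 0.0577], [0.4954, -0.0111, 0.0606], [0.4955, -0.0102, 0.061]]
[[344, 208, 7, 5, 28], [382, 213, 29, 75, 953], [305, 214, 52, 87, 1131], [353, 215, 12, 3, 23], [343, 218, 5, 5, 17], [252, 221, 6, 6, 24], [302, 222, 4, 47, 111], [206, 238, 15, 45, 486], [277, 246, 16, 40, 401], [303, 272, 3, 9, 19], [358, 282, 10, 3, 20], [372, 401, 52, 19, 860]]
```

View pics/fin.png

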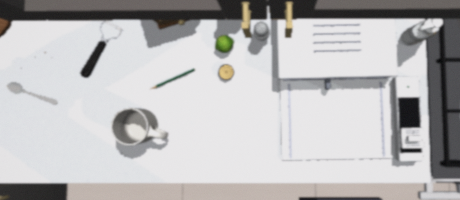

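```bash
python3 -c "
from plant import ctrl
print(ctrl.close_job())"
```

```text
the job is handed in; nothing more can be done
None
```

The job is done and handed in at about 53 s on the robot's clock; no verdict came back.

**What I did:** I laid the opener in the middle narrow compartment and one teaspoon in each of the other two. The peeler went in the wide bay. It lay too close to the mug for the gripper, so I first dragged it about 94 mm clear. I then pushed the tray home, slid the tab aside, held the button down for about 1 s, and slid the tab back.

**Last checks:**
- **Utensils:** before closing, the overhead picture showed all four lying along their compartments. I could not see them once the tray was under the hood.
- **Tray:** it moved 182 mm and ended against its stop at about 20 N.
- **Tab:** it moved 54 mm aside. It is now back within 1 mm of where it started, and it reached its stop at about 18 N.
- **Button:** the fingertips held it about 6.8 mm down. The first push reached about 50 N through the fingertips, before I eased it to about 7 N.
- **Other items:** the first and last overhead pictures differ only at the tray, the utensils' old places and the robot itself.

**What went wrong on the way:**
- **Opener:** the first grasp read 27 mm where about 20 mm was expected, and I did not find out why. A higher grip worked.
- **Teaspoon:** the first two grasps, on the one that went to the compartment nearest the hood, rode over its arched handle. A lower grip held it.
- **Pictures:** I viewed 19, above the budget of 14.

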